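# Reassemble the washed table-top cooking extractor and lock its grille

### The arm

A 6-joint arm with a two-finger parallel gripper is mounted at the origin on the work surface. World frame = base frame: x ahead of the robot, y to its left, z up, the work surface at z = 0. Lengths are in m, angles in rad, forces in N, time in s.
With the tool pointing down it reaches from about 0.35 to 0.85 m from the base axis. Payload 8.1 kg.
Tool frame: the origin (TCP) lies on the centre line of the jaws, within the pads' length; the fingertips stand 22 mm ahead of it and the grasp point (between the pads) lies 3 mm ahead of it; z points along the fingers, y is the line along which they close (so a half turn about z gives the same grasp; the last joint's range is limited). The gripper opens to 93 mm and grips with 3 to 60 N. Pads are 15 mm wide; open, the fingers measure 128 mm over their backs; the gripper's body (75 mm by 188 mm) begins 65 mm behind the grasp point.
Start: joints at [1.187, 0.13, 1.488, -0, 1.523, -0.085], TCP at [0.177, 0.573, 0.241] pointing down, gripper open.
Joint ranges: [-2.96, 2.96], [-0.89, 2.26], [0.02, 2.5], [-1.34, 4.48], [0, 2.73], [-2.66, 2.66]. Speed limits (rad/s): [2.39, 2.39, 2.79, 3.14, 3.14, 3.14].

### API

Orientations are given as a rotation vector (axis times angle).
In Python, from plant import robot gives the robot as it stands.
- The arm moves only by the shell command python3 inch.py 'ROWS' [FORCE]. ROWS is a JSON list of rows, 1 to 20 of them, each of 5 numbers: the finger opening in m, then dx, dy, dz in m, then a turn about the tool's z in rad; each row shifts and turns the commanded pose from where the row before left it, along the tool's axes as they then stand; what a row does not reach is not made up. A row lasts 1/10 s, in which the tool goes at most 0.05 m and 0.15 rad, less where a joint would pass 70% of its speed; a pose out of reach is approached as far as the arm can. The fingers move at their own pace and stop on an object; FORCE is the grip in N (left out, the last holds). Time passes only in rows, so rows that do not move let the fingers close. It prints the time, the measured TCP pose, the force, the opening and the grip force at its end.
- robot.read_state(): the state, without advancing time (a new reading comes with each control period).
- robot.read_camera(name): name is "side" or "top"; returns a dict with "image" (480x640x3 uint8, red, green, blue), "fx", "fy", "cx", "cy" (pixels), "R" (3x3) and "t" (3): a world point X has camera coordinates R X + t. Camera axes: x right, y down, z forward; pixel columns grow to the right and rows downward; lengths in m; the calibration is good to about 2 mm. A picture is of the moment at which its call begins. There is no depth.
- robot.close_job(): hands the job in; it is judged then, once.
The state is a dict: "t": time; "q": joint angles; "dq": joint speeds; "joint_torque": joint torques, N m; "tool_pos": TCP position; "orientation": TCP orientation; "force": force on the tool from outside, world axes, zero at the start; "wrist_torque": the same for the moment, N m; "opening": finger opening in m; "gripper_force": force on a finger pad.
Only numpy, scipy, OpenCV 4.12 (cv2) and the standard library are available. Lean on these libraries where they do the work, as an engineer would, in place of code of your own. Each camera call takes 0.05 s, during which the arm holds its last target. There are 200 camera calls.

### The job

The table-top cooking extractor has been washed up; put it back together: the drip tray flat on the floor of its well, the grease filter (now leaning in the draining rack) above it on the ledges with its handle up, and the grille on top, fully home in its recess. Then take the stubby screwdriver from its socket on the motor housing, turn the slotted catch a quarter turn clockwise, as far as it goes, so that its wing lies over the end of the grille, and stand the screwdriver back in its socket. Touch the catch with the screwdriver only, never with the gripper or arm, and leave the other kitchen things standing where they are.

Things in the scene. Friction and masses are not known exactly. Their poses are not given: they have to be found in the camera images.
- extractor: Table-top downdraft extractor, fixed, brushed aluminium, x -130 to 178, 104 wide, deck at z = 76 (all mm). Origin: on the counter under the centre of its open well; x lengthwise, z up. Black motor housing: x 104 to 178, top z = 114, knob at x = 161 up to z = 127. The slotted catch stands on the deck at x = -103, y = 0..
- well (a point): Centre of the well's floor, 6 above the counter; axes as extractor. The well is 156 long (x) x 67 wide (y); an 11 deep ledge at each end, tops 26 above this floor, leaves 134 between them for the tray. The mouth has a recess 173 x 77, its bottom 64 above this floor, 6 deep. The parts fit lengthwise, either way round: origin 0, filter 26, grille 64 above this point.
- tray: Drip tray, loose, plain sheet steel, 128 long (x) x 56 wide (y), walls 12 high and 2 thick, 0.18 kg. Across its middle stands a folded grip tab 10 thick (x) x 34 (y), rising from the floor to z = 22. Origin: centre of its underside, z up.
- filter: Grease filter, loose, slatted aluminium, 150 long (x) x 61 wide (y) x 18 thick, 0.25 kg. Origin: centre of its underside. Steel handle 10 (x) x 34 (y) mid top, z 18 to 36. Starts leaning in the rack on its -x end, 30 degrees from upright, x axis up the slope, handle side (z) to the rack's front, origin 75 above the counter; its upper end is free to take across the 61 width.
- grille: Cover grille, loose, dark steel, plate 167 long (x) x 71 wide (y) x 6 thick with cross slots, 0.4 kg. A grip rib 10 thick (y) x 84 long (x) on the middle of its top, from z = 6 to z = 26. Origin: centre of its underside, z up.
- socket (a point): Centre of the square hole (21 x 21, 38 deep) in the top of the motor housing, at its mouth, 114 above the counter; axes as extractor. The screwdriver stands here: its collar rests on the housing, its blade's tip 35 below this point.
- driver: Stubby flat screwdriver, loose, 0.11 kg, 110 long, standing upright in the socket, turned any way. Origin: at the blade's tip; z up along it to the handle. Blade 15 wide (y) x 2.5 thick (x), z 0 to 12, the tip 14 x 1.6; shaft 10 thick to z = 35; collar 34 across, z 35 to 39; round dark wooden handle 28 across, z 39 to 110.
- cam: The slotted quarter-turn catch, plain steel, head 26 across, 13 high on the deck, turning about the upright axis through its origin (at deck level). y points along its slot and towards its wing. Open, y lies along the extractor's y (or up to 17 degrees clockwise of it); shut, along its x, at the stop, 90 degrees clockwise seen from above. It holds where it is left; 0.06 N m turns it.
- cam_slot (a point): On the catch's axis, at the top of its head, 89 above the counter; axes as cam. Slot: 9 deep, 5.5 wide, its mouth flared to 8.5 over the top 3.5, 18 long, open at both ends.
- wing_tip (a point): Outer end of the catch's wing, 31 from the axis. The wing is 10 wide, 1.5 to 6 above the deck; shut, it lies over the near end of the grille. Shut before the grille is in, it blocks the recess.
- block: Bystander: wooden utensil block, fixed, 56 (x) x 148 (y: -120 to 28) x 55 high. Origin: on the counter, 28 inside its +x, -x and +y faces. A wooden spatula stands in it at y = -100, up to z = 225, and a steel one at y = -55 up to 210.
- rack: Draining rack, fixed, grey tray with dark wires, x -95 to 85, y -62 to 62, floor at z = 10; front towards -x. Origin: on the counter under the leaning filter's origin. A saucer 100 across stands at x = -78 (top z = 111), a plate 112 across at x = 70 (top z = 121); a lip 22 high at x = -56 before the filter's foot, a rest bar 44 long behind the filter at x = 11, z = 87.
- bottle_tall: Bystander: clear glass bottle, 72 across, 200 high. Origin: centre of its underside.
- bottle_small: Bystander: clear glass bottle, 60 across, 140 high. Origin: centre of its underside.
- mug: Bystander: white mug, 80 across, 85 high, handle on its +y side. Origin: centre of its underside.
- mill: Bystander: dark wooden pepper mill, 56 across, 118 high. Origin: centre of its underside.
- jar: Bystander: amber spice jar, 50 across, 75 high. Origin: centre of its underside.
- bowl: Bystander: white bowl, 100 across, 45 high. Origin: centre of its underside.
- oil: Bystander: green oil bottle, 60 across, 170 high. Origin: centre of its underside.

How it is judged:
By the outcome, as a careful person would: the job done as asked, in the order asked, and still so for the second after the job is handed in, with the robot touching nothing.
It also fails if it takes over 72 s, if anything falls off the work surface, if the arm or the gripper's body presses on something with over 40 N, if the wrist force passes 120 N, or if a joint passes its speed limit or range.

## Working session

There is one attempt and no reset: what is moved stays moved. The work goes in short steps, Python scripts to look and compute and a shell command to move; the robot and the scene stay as the last step left them, time stands still between calls to the robot, and variables do not carry over. Pictures are saved under pics/ and viewed, at most 10 in all, crops included, and the job is handed in when it is done.

```bash
ls; mkdir -p pics; python3 - <<'E'
from plant import robot
import cv2,numpy as np,json
s=robot.read_state();print({k:np.round(v,3).tolist() for k,v in s.items()})
for n in("top","side"):
    c=robot.read_camera(n);cv2.imwrite(f"pics/{n}0.png",c["image"][:,:,::-1])
    np.savez(f"{n}.npz",**c)
    print(n,c["fx"],c["cx"],c["cy"],np.round(c["R"],4).tolist(),np.round(c["t"],4), -np.array(c["R"]).T@c["t"])
E
```

```text
inch.py
pics
plant.py
{'t': 0.0, 'q': [1.187, 0.131, 1.489, -0.0, 1.523, -0.085], 'dq': [-0.0, -0.002, 0.001, -0.001, 0.002, 0.001], 'joint_torque': [0.001, -55.983, -49.177, 0.077, 0.035, -0.0], 'tool_pos': [0.176, 0.573, 0.24], 'orientation': [-0.468, -3.106, 0.003], 'force': [-0.423, -0.464, 0.412], 'wrist_torque': [-0.017, 0.059, 0.018], 'gripper_force': 0.0, 'opening': 0.093}
top 538.1200757552307 323.1117146984234 235.42115744072956 [[0.0264, -0.9996, 0.011], [-0.9891, -0.0278, -0.1444], [0.1446, -0.0071, -0.9895]] [-0.0249  0.5039  1.4169] [ 2.94197649e-01 -8.86277291e-04  1.47498699e+00]
side 439.44092173601797 321.5473769720549 238.9208792603561 [[0.9986, -0.0524, 0.0121], [-0.0191, -0.5561, -0.8309], [0.0503, 0.8294, -0.5563]] [-0.5048  0.0908  1.0627] [ 0.45233302 -0.85740905  0.67277504]
```

View pics/top0.png

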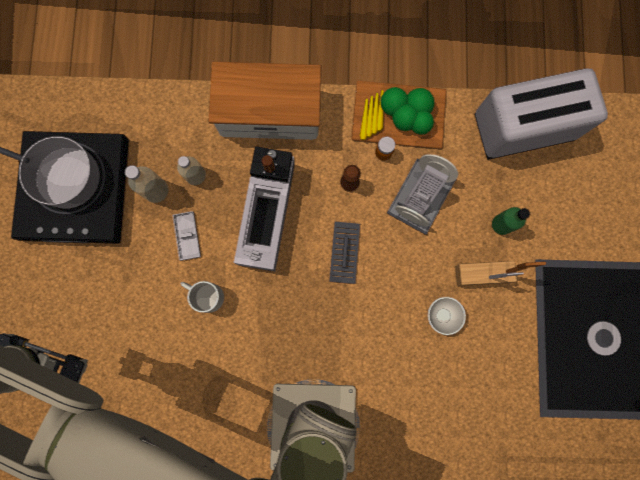

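View pics/side0.png

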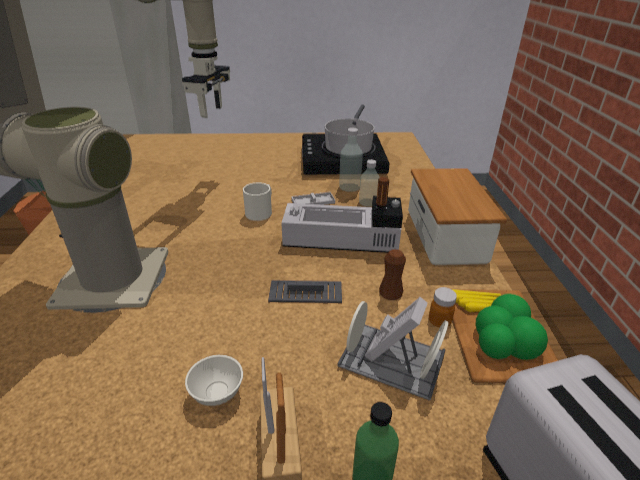

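The top view shows the extractor around (265,210) with its motor end up, the tray at (187,236), the grille at (345,252) and the rack with the filter at (422,192). The side view shows the filter leaning at (397,330). I'll zoom in on both areas.

```bash
python3 - <<'E'
import cv2
a=cv2.imread("pics/top0.png");
x=cv2.resize(a[140:280,165:300],None,fx=4.2,fy=4.2,interpolation=cv2.INTER_CUBIC);cv2.imwrite("pics/c1.png",x)
x=cv2.resize(a[145:290,325:465],None,fx=4,fy=4,interpolation=cv2.INTER_CUBIC);cv2.imwrite("pics/c2.png",x)
E
```

```text
(no output)
```

View pics/c1.png

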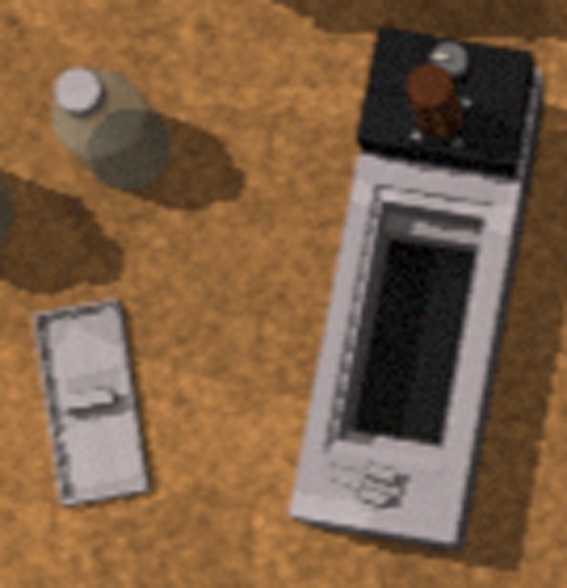

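View pics/c2.png

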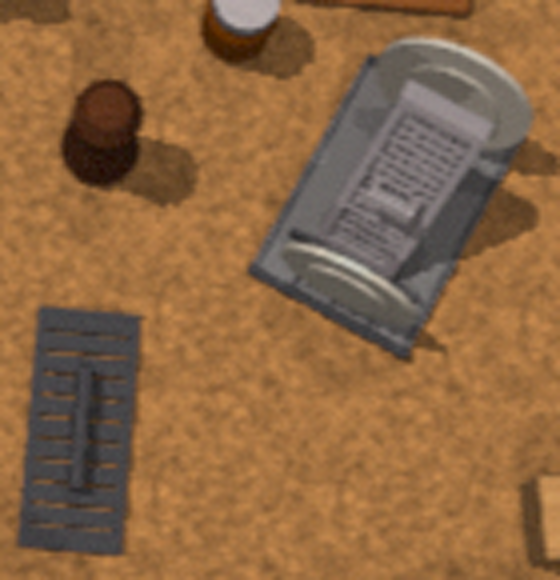

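The crops show the following:
- **Extractor:** deck corners at about (290,517) and (458,547) in crop 1, with the catch near (385,485) and its wing pointing left (+y).
- **Tray:** the tab runs across its middle.
- **Crop 2:** the grille rib runs near-vertically. The filter leans in the rack between the saucer in front and the plate behind, with its handle visible on the upper face.

Next I'll measure these.

```bash
cat > h.py <<'E'
import numpy as np,cv2
from scipy.optimize import least_squares
from scipy.spatial.transform import Rotation as Ro
def cam(n): return dict(np.load(n+".npz"))
def shot(n,save=None):
    from plant import robot
    c=robot.read_camera(n)
    if save: cv2.imwrite(save,c["image"][:,:,::-1])
    return c
def w(c,u,v,z):
    d=c["R"].T@np.array([(u-c["cx"])/c["fx"],(v-c["cy"])/c["fy"],1]);o=-c["R"].T@c["t"]
    return o+d*(z-o[2])/d[2]
def px(c,X):
    p=c["R"]@np.asarray(X)+c["t"];return np.array([c["cx"]+c["fx"]*p[0]/p[2],c["cy"]+c["fy"]*p[1]/p[2]])
def fit(obs):
    "obs: (cam,u,v,model xyz mm); fit x,y,yaw(deg) on the plane"
    def P(p,m):
        a=np.radians(p[2]);return np.array([p[0]+(m[0]*np.cos(a)-m[1]*np.sin(a))/1e3,p[1]+(m[0]*np.sin(a)+m[1]*np.cos(a))/1e3,m[2]/1e3])
    f=lambda p:np.concatenate([px(c,P(p,m))-[u,v] for c,u,v,m in obs])
    r=min((least_squares(f,[.5,0,y0],x_scale=[.1,.1,30]) for y0 in(0,-30,30)),key=lambda r:r.cost)
    return r.x,r.fun.reshape(-1,2)
def go(x,y,z,yawy=None):
    "tip-down: rows needed; z = wanted TCP z; yawy = wanted heading of tool y, deg"
    from plant import robot
    s=robot.read_state();R=Ro.from_rotvec(s["orientation"]).as_matrix();p=s["tool_pos"]
    cur=np.degrees(np.arctan2(R[1,1],R[0,1]));t=0
    if yawy is not None:
        q1=np.arctan2(y,x);t=(cur-yawy+90)%180-90
        q6=np.degrees(s["q"][5])+np.degrees(q1-s["q"][0])+t
        print("q6 after %.0f, alt %.0f"%(q6,q6-180*np.sign(q6)))
    d=np.array([x,y,z])-p; R2=R@Ro.from_euler("z",t,degrees=True).as_matrix()
    print("turn %.3f rad then d"%np.radians(t),np.round(R2.T@d,4),"| no-turn d",np.round(R.T@d,4),"tcp",np.round(p,4),"yawy %.1f"%cur)
E
python3 - <<'E'
from h import *
T=cam("top");S=cam("side")
def C1(x,y):return x/4.2+165-.4,y/4.2+140-.4
def C2(x,y):return x/4+325-.4,y/4+145-.4
ob=[(T,*C1(290,517),(-130,52,76)),(T,*C1(458,547),(-130,-52,76)),(T,*C1(380,30),(178,52,114)),(T,*C1(536,52),(178,-52,114))]
p,r=fit(ob);print("ext",p,r.round(1).tolist())
print("catch pred",px(T,[p[0]-.103*np.cos(np.radians(p[2])),p[1]-.103*np.sin(np.radians(p[2])),.089]))
for n,z in(("grille",.006),("tray",.012)):
    for c,nm in((T,"T"),(S,"S")):
        hsv=cv2.cvtColor(c["image"],cv2.COLOR_RGB2HSV);m=((hsv[:,:,1]<110)).astype(np.uint8)
        x0,x1,y0,y1={"grilleT":(322,368,214,292),"grilleS":(262,350,275,308),"trayT":(168,206,205,266),"trayS":(285,340,188,212)}[n+nm]
        k=np.zeros_like(m);k[y0:y1,x0:x1]=m[y0:y1,x0:x1]
        cs=max(cv2.findContours(k,0,1)[0],key=cv2.contourArea)
        W=np.array([w(c,u,v,z)[:2]*1e3 for u,v in cs[:,0]],np.float32)
        (a,b),(l,h),an=cv2.minAreaRect(W)
        print(n,nm,round(a,1),round(b,1),round(l,1),round(h,1),round(an,2),cv2.boundingRect(cs))
E
```

```text
ext [ 0.54090141  0.14948301 -8.00058185] [[0.3, 0.4], [-0.3, -0.1], [-1.0, -0.8], [1.0, 0.5]]
catch pred [254.98729155 255.68370069]
grille T 464.6 -71.3 71.6 167.3 86.38 (329, 221, 31, 63)
grille S 463.8 -77.2 77.9 168.5 87.76 (268, 280, 74, 23)
tray T 497.8 364.1 131.1 60.3 12.25 (172, 211, 29, 50)
tray S 494.1 342.3 128.3 164.0 88.19 (285, 191, 55, 21)
```

```bash
python3 - <<'E'
import cv2,numpy as np
a=cv2.imread("pics/side0.png")
x=np.hstack([a[165:270,275:410],a[290:395,330:455]])
cv2.imwrite("pics/c3.png",cv2.resize(x,None,fx=3,fy=3,interpolation=cv2.INTER_CUBIC))
E
```

```text
(no output)
```

View pics/c3.png

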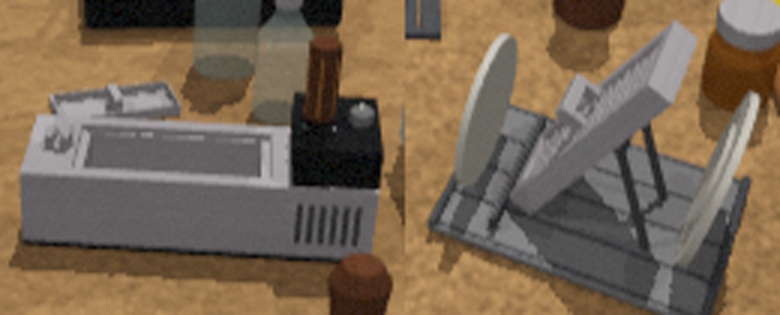

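```bash
python3 - <<'E'
from h import *
T=cam("top");S=cam("side")
def C1(x,y):return x/4.2+165-.4,y/4.2+140-.4
def C2(x,y):return x/4+325-.4,y/4+145-.4
def D1(x,y):return x/3+275-.3,y/3+165-.3
def D2(x,y):return (x-405)/3+330-.3,y/3+290-.3
ot=[(T,*C1(290,517),(-130,52,76)),(T,*C1(458,547),(-130,-52,76)),(T,*C1(380,30),(178,52,114)),(T,*C1(536,52),(178,-52,114)),(T,*C1(378,186),(86.5,38.5,76)),(T,*C1(497,200),(86.5,-38.5,76))]
os=[(S,*D1(25,172),(-130,-52,76)),(S,*D1(40,116),(-130,52,76)),(S,*D1(22,242),(-130,-52,0)),(S,*D1(374,258),(178,-52,0)),(S,*D1(381,157+28),(178,-52,76))]
for o in(ot,os,ot+os):
    p,r=fit(o);print("ext",p,r.round(1).tolist())
def F(s,y,n):return (s*.5-n*.866,y,75+s*.866+n*.5)
fs=[(S,*D2(648,62),F(75,-30.5,18)),(S,*D2(667,85),F(75,-30.5,0)),(S,*D2(678,22),F(75,30.5,18)),(S,*D2(697,42),F(75,30.5,0)),(S,*D2(512,193),F(-75,-30.5,18)),(S,*D2(530,212),F(-75,-30.5,0))]
ft=[(T,*C2(408,78),F(75,30.5,18)),(T,*C2(495,120),F(75,-30.5,18)),(T,*C2(372,57),(85,62,10)),(T,*C2(251,268),(-95,62,10)),(T,*C2(408,357),(-95,-62,10))]
for o in(fs,ft,fs+ft):
    p,r=fit(o);print("rack",p,r.round(1).tolist())
tr=[(T,*C1(35,315),(64,28,12)),(T,*C1(62,504),(-64,28,12)),(T,*C1(148,490),(-64,-28,0)),(T,*C1(122,302),(64,-28,12))]
p,r=fit(tr);print("tray",p,r.round(1).tolist());print("tab",w(T,*C1(93,400),.022))
gr=[(T,*C2(41,308),(83.5,35.5,6)),(T,*C2(140,317),(83.5,-35.5,6)),(T,*C2(20,548),(-83.5,35.5,6)),(T,*C2(123,555),(-83.5,-35.5,6))]
p,r=fit(gr);print("grille",p,r.round(1).tolist());print("rib ends",w(T,*C2(85,362),.026),w(T,*C2(78,490),.026))
for n,u,v,z in(("bowl",447,316,.04),("mug",205,297,.085),("mill",351,172,.118),("b1",460,265,.055),("b2",460,285,.055),("smallb",185,162,.14),("tallb",134,173,.2),("c1",395,320,0),("c2",300,320,0)):print(n,w(T,u,v,z).round(3))
E
```

```text
ext [ 0.54156476  0.14934176 -7.93516772] [[0.5, 0.2], [-0.2, -0.4], [-1.0, -1.0], [1.0, 0.2], [-0.2, -0.2], [-0.0, 1.2]]
ext [ 0.5440892   0.15264579 -6.25130233] [[-0.6, -0.2], [-0.8, -1.1], [1.4, 0.6], [-0.5, 0.2], [0.5, 0.3]]
ext [ 0.5427946   0.149696   -7.53067954] [[0.7, -0.1], [0.1, -0.9], [-1.7, -1.4], [0.4, -0.5], [-0.6, -0.6], [-0.3, 0.6], [-1.5, -0.2], [-0.7, -1.0], [0.6, 0.6], [-1.1, 1.7], [-0.1, 1.7]]
rack [  0.6344153   -0.27822625 -28.77466296] [[-0.4, 4.9], [1.5, 3.9], [-0.8, -2.9], [0.6, -3.3], [-1.1, -1.6], [0.1, -1.9]]
rack [  0.63908999  -0.28635824 -26.79482081] [[0.1, 2.4], [-0.2, 3.1], [-0.8, -3.2], [0.2, -0.8], [0.8, -2.0]]
rack [  0.63501255  -0.28132206 -27.85816016] [[0.7, 6.1], [2.7, 5.1], [-0.3, -2.0], [1.2, -2.4], [-0.5, 0.0], [0.8, -0.4], [-1.7, 3.8], [-2.2, 4.8], [-1.9, -2.0], [-2.0, -0.0], [-1.8, -0.5]]
tray [ 0.49801609  0.36364458 11.0443989 ] [[0.1, -0.4], [-0.3, 0.3], [0.6, 0.7], [-0.4, -0.6]]
tab [0.49774772 0.35974316 0.022     ]
grille [ 0.46358247 -0.07243559 -3.28212942] [[-0.4, -0.2], [0.4, -0.3], [-0.1, -0.0], [0.1, 0.4]]
rib ends [ 0.5085894  -0.07315959  0.026     ] [ 0.42117109 -0.07021024  0.026     ]
bowl [ 0.298 -0.344  0.04 ]
mug [0.33  0.287 0.085]
mill [ 0.661 -0.079  0.118]
b1 [ 0.433 -0.376  0.055]
b2 [ 0.38  -0.376  0.055]
smallb [0.669 0.347 0.14 ]
tallb [0.621 0.453 0.2  ]
c1 [ 0.284 -0.213  0.   ]
c2 [0.277 0.045 0.   ]
```

```bash
python3 - <<'E'
from h import *
T=cam("top");S=cam("side")
def prof(c,a,b,z,n=41):
    "unused"
def line(c,A,B,nrm,z,half,chan):
    """subpixel strongest gradient across the world line A-B (m, plane z), nrm=unit normal; offset mm along normal"""
    im=cv2.cvtColor(c["image"],cv2.COLOR_RGB2HSV)[:,:,chan].astype(np.float32)
    out=[]
    for f in np.linspace(.08,.92,30):
        P=A+(B-A)*f;o=np.arange(-half,half+.1,.5)
        uv=np.array([px(c,[*(P+nrm*k/1e3),z]) for k in o],np.float32)
        s=cv2.GaussianBlur(cv2.remap(im,uv[:,0],uv[:,1],1).reshape(-1,1),(1,5),1).ravel()
        g=np.gradient(s);k=np.argmax(abs(g));a=abs(g[max(k-3,0):k+4]);out.append((o[max(k-3,0):k+4]*a).sum()/a.sum())
    out=np.array(out);md=np.median(out);ok=abs(out-md)<3
    pf=np.polyfit(np.linspace(.08,.92,30)[ok],out[ok],1)
    return round(np.polyval(pf,.5),2),round(np.degrees(np.arctan(pf[0]/1e3/np.linalg.norm(B-A))),2),ok.sum()
p=np.array([.5416,.1493]);a=np.radians(-7.9);ex=np.array([np.cos(a),np.sin(a)]);ey=np.array([-ex[1],ex[0]])
L=lambda x,y:p+ex*x/1e3+ey*y/1e3
for c,n in((T,"T"),(S,"S")):
  for nm,A,B,nr in(("+y",L(-130,52),L(100,52),ey),("-y",L(-130,-52),L(100,-52),ey),("-x",L(-130,-52),L(-130,52),ex),("rec+y",L(-86,38.5),L(86,38.5),ey),("rec-y",L(-86,-38.5),L(86,-38.5),ey),("rec-x",L(-86.5,-38),L(-86.5,38),ex),("rec+x",L(86.5,-38),L(86.5,38),ex)):
    print(n,nm,*[line(c,A,B,nr,.076,7,ch) for ch in(1,2)])
E
```

```text
T +y (np.float64(3.08), np.float64(-0.03), np.int64(30)) (np.float64(2.82), np.float64(-0.57), np.int64(29))
T -y (np.float64(-3.79), np.float64(-0.03), np.int64(30)) (np.float64(1.31), np.float64(-0.24), np.int64(30))
T -x (np.float64(-3.49), np.float64(0.38), np.int64(30)) (np.float64(0.77), np.float64(0.29), np.int64(29))
T rec+y (np.float64(-5.25), np.float64(0.26), np.int64(21)) (np.float64(-5.0), np.float64(0.0), np.int64(24))
T rec-y (np.float64(0.12), np.float64(-0.04), np.int64(17)) (np.float64(5.6), np.float64(-0.06), np.int64(30))
T rec-x (np.float64(-0.14), np.float64(-0.65), np.int64(17)) (np.float64(-2.97), np.float64(-2.41), np.int64(20))
T rec+x (np.float64(-0.0), np.float64(0.92), np.int64(13)) (np.float64(-2.1), np.float64(0.38), np.int64(27))
S +y (np.float64(0.18), np.float64(-0.05), np.int64(18)) (np.float64(-0.26), np.float64(-0.08), np.int64(16))
S -y (np.float64(-3.69), np.float64(0.27), np.int64(25)) (np.float64(-2.55), np.float64(-0.41), np.int64(30))
S -x (np.float64(0.1), np.float64(-0.01), np.int64(30)) (np.float64(0.8), np.float64(-0.43), np.int64(25))
S rec+y (np.float64(5.15), np.float64(0.48), np.int64(24)) (np.float64(-3.51), np.float64(-0.21), np.int64(29))
S rec-y (np.float64(1.7), np.float64(1.5), np.int64(13)) (np.float64(-0.48), np.float64(-0.04), np.int64(28))
S rec-x (np.float64(-0.27), np.float64(1.74), np.int64(19)) (np.float64(-0.92), np.float64(1.19), np.int64(5))
S rec+x (np.float64(-0.85), np.float64(-0.18), np.int64(22)) (np.float64(-1.08), np.float64(1.87), np.int64(28))
```

```bash
python3 - <<'E'
from h import *
go(.498,.362,.12,11)
E
python3 inch.py '[[0.05,0,0,0,0.135],[0.05,0,0,0,0.135],[0.05,0,0,0,0.135],[0.05,0,0,0,0.135],[0.05,0,0,0,0.135],[0.05,0,0,0,0.135],[0.05,0,0,0,0.135],[0.05,0,0,0,0.135],[0.05,-0.0298,0.0306,0,0],[0.05,-0.0298,0.0306,0,0],[0.05,-0.0298,0.0306,0,0],[0.05,-0.0298,0.0306,0,0],[0.05,-0.0298,0.0306,0,0],[0.05,-0.0298,0.0306,0,0],[0.05,-0.0298,0.0306,0,0],[0.05,-0.0298,0.0306,0,0],[0.05,-0.0298,0.0306,0.04,0],[0.05,0,0,0.04,0],[0.05,0,0,0.04,0],[0.05,0,0,0,0]]' 30; python3 - <<'E'
from h import *
go(.498,.362,.031,11)
c=shot("side");t=shot("top");a=cv2.cvtColor(c["image"],4);b=cv2.cvtColor(t["image"],4)
x=np.hstack([cv2.resize(a[165:235,270:360],None,fx=4,fy=4),cv2.resize(b[190:260,150:240],None,fx=4,fy=4)]);cv2.imwrite("pics/d1.png",x)
E
```

```text
t: 2.1
tool_pos: [0.4889, 0.363, 0.1188]
orientation: [-1.997, -2.42, 0.019]
force: [-0.8, -0.1, -0.4]
opening: 0.0502
gripper_force: 0.0
q6 after 25, alt -155
turn -0.001 rad then d [-0.0023  0.0098  0.0877] | no-turn d [-0.0023  0.0098  0.0877] tcp [0.4889 0.363  0.1188] yawy 10.9
```

View pics/d1.png

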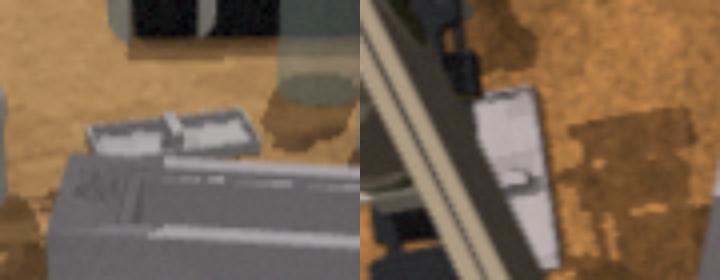

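The crops show the tray tab at side pixel (313,194) and at top pixel about (279,235). The arm hides the gripper.

```bash
python3 - <<'E'
from h import *
S=cam("side");T=cam("top")
print(w(S,270+172/4,165+114/4,.022),w(T,150+(517-360)/4,190+176/4,.022))
E
python3 inch.py '[[0.05,-0.0025,0.01,0,0],[0.05,0,0,0.03,0],[0.05,0,0,0.03,0],[0.05,0,0,0.018,0],[0.05,0,0,0.010,0],[0.05,0,0,0,0],[0.006,0,0,0,0],[0.006,0,0,0,0],[0.006,0,0,0,0],[0.006,0,0,0,0],[0.006,0,0,0,0],[0.006,0,0,0,0]]' 35
```

```text
[0.49774879 0.37022254 0.022     ] [0.50024165 0.35308438 0.022     ]
t: 3.4
tool_pos: [0.5031, 0.3656, 0.0386]
orientation: [-1.998, -2.424, 0.0]
force: [-2.6, -0.5, 2.3]
opening: 0.0098
gripper_force: 35.0
```

```bash
python3 inch.py '[[0.03,0,0,0,0],[0.03,0,0,0,0],[0.03,0,0,0.0085,0],[0.03,0,0,0,0],[0.006,0,0,0,0],[0.006,0,0,0,0],[0.006,0,0,0,0],[0.006,0,0,0,0],[0.006,0,0,-0.03,0],[0.006,0,0,-0.04,0],[0.006,0,0,-0.04,0],[0.006,0,0,0,0]]' 40;  python3 - <<'E'
from h import *
go(.542,.1495,.15,-8)
c=shot("side");t=shot("top");a=cv2.cvtColor(c["image"],4);b=cv2.cvtColor(t["image"],4)
x=np.hstack([cv2.resize(a[120:220,255:370],None,fx=3.4,fy=3.4),cv2.resize(b[190:290,150:265],None,fx=3.4,fy=3.4)]);cv2.imwrite("pics/d2.png",x)
E
```

```text
t: 4.6
tool_pos: [0.5068, 0.3678, 0.1476]
orientation: [1.996, 2.421, 0.017]
force: [1.2, 1.2, -0.3]
opening: 0.0098
gripper_force: 40.0
q6 after 23, alt -157
turn 0.332 rad then d [-0.2112  0.0653 -0.0033] | no-turn d [-0.221  -0.0071 -0.0033] tcp [0.5068 0.3678 0.1476] yawy 11.0
```

```bash
python3 inch.py '[[0.006,0,0,0,0.11],[0.006,0,0,0,0.111],[0.006,0,0,0,0.111],[0.006,-0.0422,0.013,0,0],[0.006,-0.0422,0.013,0,0],[0.006,-0.0422,0.013,0,0],[0.006,-0.0422,0.013,0,0],[0.006,-0.0422,0.013,0,0],[0.006,0,0,0,0],[0.006,0,0,0,0]]' 40;  python3 - <<'E'
from h import *
go(.542,.1495,.15,-8)
c=shot("side");t=shot("top");a=cv2.cvtColor(c["image"],4);b=cv2.cvtColor(t["image"],4)
x=np.hstack([cv2.resize(a[155:255,275:410],None,fx=5.8,fy=5.8,interpolation=2)]);cv2.imwrite("pics/d3.png",x);cv2.imwrite("pics/d3t.png",b)
E
```

```text
t: 5.7
tool_pos: [0.537, 0.1463, 0.1378]
orientation: [-2.373, -2.056, 0.005]
force: [-0.8, 0.2, -2.4]
opening: 0.0094
gripper_force: 40.0
q6 after 23, alt -157
turn -0.003 rad then d [ 0.0038  0.0045 -0.0123] | no-turn d [ 0.0039  0.0045 -0.0123] tcp [0.537  0.1463 0.1378] yawy -8.2
```

View pics/d3.png

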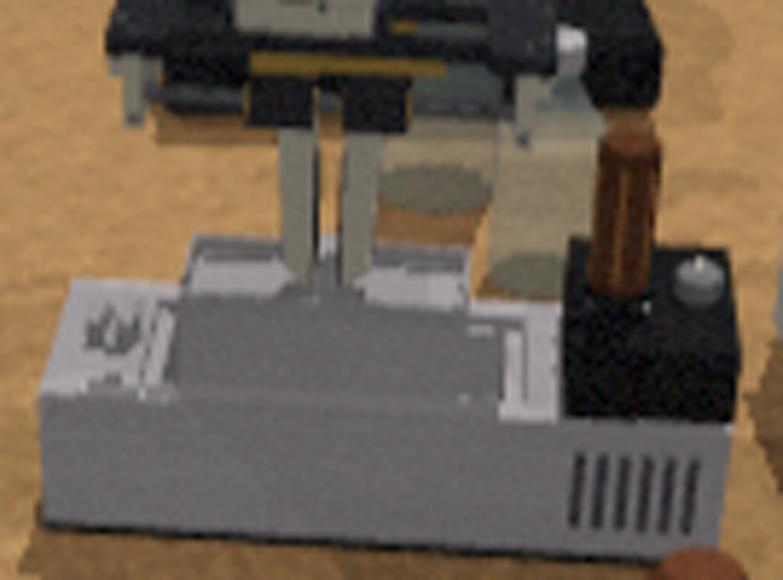

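The side crop shows the tray gripped by its tab. Its far rim corners are at crop (190,238) and (468,245), with the extractor deck directly below.

```bash
python3 - <<'E'
from h import *
S=cam("side")
p=np.array([.542,.1495]);a=np.radians(-8);R=np.array([[np.cos(a),np.sin(a)],[-np.sin(a),np.cos(a)]])
for n,x,y,z in(("far-left(-64,28)",190,238,.122),("far-right(64,28)",468,245,.122),("near-left",172,298,.122),("near-right",503,308,.122),("deck far-left(-130,52)",72,281,.076),("deck near-left (-130,-52)",42,398,.076),("fingerL tip inner",300,288,.116),("fingerRtip",350,290,.116),("tcp",0,0,0)):
    W=w(S,275+x/5.8-.4,155+y/5.8-.4,z)[:2] if n!="tcp" else np.array([.537,.1463])
    print(n,W.round(4),(R@(W-p)*1e3).round(1))
E
```

```text
far-left(-64,28) [0.4755 0.1701] [-68.8  11.1]
far-right(64,28) [0.6014 0.1596] [57.4 18.3]
near-left [0.4662 0.1151] [-70.3 -44.6]
near-right [0.61   0.1018] [ 74.  -37.8]
deck far-left(-130,52) [0.4199 0.2142] [-129.9   47.1]
deck near-left (-130,-52) [0.408  0.1083] [-127.   -59.4]
fingerL tip inner [0.5234 0.1329] [-16.1 -19. ]
fingerRtip [0.5456 0.1304] [  6.2 -18.4]
tcp [0.537  0.1463] [-4.5 -3.9]
```

```bash
python3 - <<'E'
from h import *
go(.5432,.1523,.05,-8)
E
```

```text
q6 after 24, alt -156
turn -0.000 rad then d [0.005  0.0057 0.0884] | no-turn d [0.005  0.0057 0.0884] tcp [0.5371 0.1481 0.1385] yawy -8.0
```

```bash
python3 inch.py '[[0.006,0.005,0.0057,0,0],[0.006,0,0,0.03,0],[0.006,0,0,0,0],[0.006,0,0,0,0]]' 40; python3 inch.py '[[0.006,0,0,0.03,0],[0.006,0,0,0.025,0],[0.006,0,0,0,0],[0.006,0,0,0,0]]' 40
```

```text
t: 6.2
tool_pos: [0.5435, 0.1526, 0.1092]
orientation: [-2.369, -2.061, 0.004]
force: [0.7, 0.3, -1.6]
opening: 0.0097
gripper_force: 40.0
t: 6.6
tool_pos: [0.5447, 0.1521, 0.056]
orientation: [2.371, 2.061, 0.0]
force: [0.9, 0.1, -1.5]
opening: 0.0093
gripper_force: 40.0
```

```bash
python3 inch.py '[[0.006,0,0,0.008,0],[0.006,0,0,0.008,0],[0.006,0,0,0.005,0],[0.006,0,0,0,0],[0.006,0,0,0,0]]' 40
```

```text
t: 7.1
tool_pos: [0.5454, 0.152, 0.0358]
orientation: [2.371, 2.06, 0.002]
force: [-5.0, 0.4, 7.6]
opening: 0.0096
gripper_force: 40.0
```

```bash
python3 inch.py '[[0.006,0,-0.002,0,0],[0.006,0,0,0.002,0],[0.006,0,0,0,0]]' 40;python3 inch.py '[[0.022,0,0,0,0],[0.022,0,0,0,0],[0.022,0,0,-0.01,0],[0.022,0,0,-0.05,0],[0.022,0,0,-0.05,0],[0.022,0,0,-0.05,0],[0.022,0,0,0,0]]' 40;  python3 - <<'E'
from h import *
c=shot("side","pics/e1.png");t=shot("top","pics/e1t.png");a=cv2.cvtColor(c["image"],4);b=cv2.imread("pics/side0.png")
x=np.vstack([cv2.resize(a[185:235,275:375],None,fx=5.8,fy=5.8,interpolation=2),cv2.resize(b[300:365,365:445],None,fx=4.6,fy=4.6,interpolation=2)[:, :368].copy().repeat(1,1) if 0 else np.hstack([cv2.resize(b[297:372,365:440],(290,290),interpolation=2),cv2.resize(cv2.imread("pics/top0.png")[158:215,400:457],(290,290),interpolation=2)])]);cv2.imwrite("pics/e2.png",x)
E
```

```text
t: 7.4
tool_pos: [0.5444, 0.1522, 0.0357]
orientation: [2.37, 2.059, 0.004]
force: [-9.5, -3.1, 24.9]
opening: 0.0098
gripper_force: 40.0
t: 8.1
tool_pos: [0.5471, 0.1529, 0.2019]
orientation: [2.366, 2.056, 0.019]
force: [0.6, 0.9, 0.8]
opening: 0.0219
gripper_force: 0.0
```

View pics/e2.png

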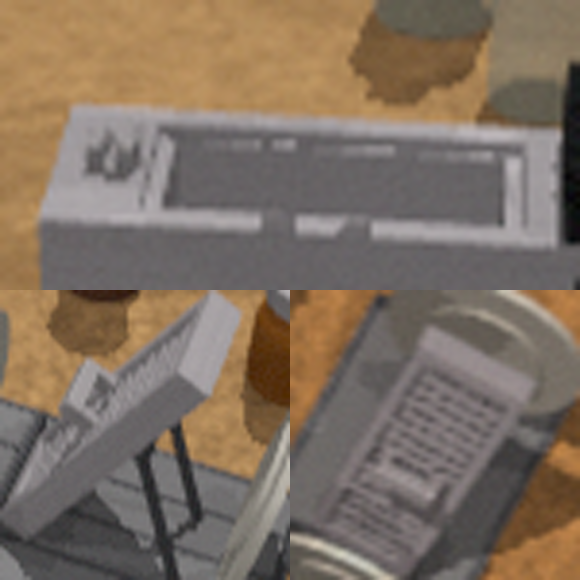

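The crop shows the deck with an empty-looking mouth, so the tray is down in the well. The filter's upper-end corners are clear: side (210,293), (240,318), (212,398), (180,375); top (428,322), (538,380), (412,350), (522,405).

```bash
python3 - <<'E'
from h import *
T=cam("top");S=cam("side")
A=lambda x,y:(365+x/3.867-.4,297+(y-290)/3.867-.4)
B=lambda x,y:(400+(x-290)/5.09-.4,158+(y-290)/5.09-.4)
C2=lambda x,y:(x/4+325-.4,y/4+145-.4)
def F(s,y,n):return (s*.5-n*.866,y,75+s*.866+n*.5)
fs=[(S,*A(180,375),F(75,-30.5,18)),(S,*A(212,398),F(75,-30.5,0)),(S,*A(210,293),F(75,30.5,18)),(S,*A(240,318),F(75,30.5,0)),(S,*A(3,505),F(-75,-30.5,18)),(S,*A(28,538),F(-75,-30.5,0))]
ft=[(T,*B(412,350),F(75,30.5,18)),(T,*B(522,405),F(75,-30.5,18)),(T,*B(428,322),F(75,30.5,0)),(T,*B(538,380),F(75,-30.5,0))]
fr=[(T,*C2(372,57),(85,62,10)),(T,*C2(251,268),(-95,62,10)),(T,*C2(408,357),(-95,-62,10))]
for o in(fs,ft,fr,ft+fr,fs+ft):
    p,r=fit(o);print("rack",p.round(4),r.round(1).tolist())
E
```

```text
rack [  0.6337  -0.2842 -29.6354] [[-0.8, -0.8], [-0.8, 0.1], [1.6, -0.9], [1.6, -0.9], [-1.2, 2.3], [-0.4, -0.2]]
rack [  0.6331  -0.2801 -26.9209] [[0.7, -0.6], [0.5, -0.3], [-0.4, 0.6], [-0.8, 0.3]]
rack [  0.6326  -0.2868 -28.2464] [[0.3, -1.1], [-0.2, 0.6], [-0.1, 0.4]]
rack [  0.6332  -0.2825 -27.1348] [[1.6, -0.7], [1.4, -0.2], [0.6, 0.6], [0.2, 0.4], [-2.0, -1.3], [-1.4, 1.1], [-0.9, 0.1]]
rack [  0.6337  -0.2824 -28.2683] [[-0.5, -1.7], [-0.5, -0.9], [1.0, -1.8], [1.1, -2.0], [-1.2, 2.1], [-0.3, -0.4], [1.9, -1.0], [1.4, -0.1], [0.9, 0.3], [0.3, 0.5]]
```

```bash
python3 - <<'E'
from h import *
go(.6531,-.293,.235,61.8)
E
```

```text
q6 after -86, alt 94
turn -1.219 rad then d [-0.3069 -0.3406 -0.0404] | no-turn d [-0.4255  0.1706 -0.0404] tcp [0.5438 0.1522 0.1944] yawy -8.0
```

```bash
python3 inch.py '[[0.093,0,0,-0.042,0],[0.093,0,0,0,-0.1355],[0.093,0,0,0,-0.1355],[0.093,0,0,0,-0.1355],[0.093,0,0,0,-0.1355],[0.093,0,0,0,-0.1355],[0.093,0,0,0,-0.1355],[0.093,0,0,0,-0.1355],[0.093,0,0,0,-0.1355],[0.093,0,0,0,-0.1355],[0.093,-0.0307,-0.0341,0,0],[0.093,-0.0307,-0.0341,0,0],[0.093,-0.0307,-0.0341,0,0],[0.093,-0.0307,-0.0341,0,0],[0.093,-0.0307,-0.0341,0,0],[0.093,-0.0307,-0.0341,0,0],[0.093,-0.0307,-0.0341,0,0],[0.093,-0.0307,-0.0341,0,0],[0.093,-0.0307,-0.0341,0,0],[0.093,-0.0307,-0.0341,0,0]]' 40;python3 inch.py '[[0.093,0,0,0,0],[0.093,0,0,0,0]]' 40; python3 - <<'E'
from h import *
go(.6531,-.293,.1415,61.8)
E
```

```text
t: 10.2
tool_pos: [0.6515, -0.2949, 0.2309]
orientation: [-0.763, -3.043, -0.002]
force: [-0.2, 0.7, 2.0]
opening: 0.0931
gripper_force: 0.0
t: 10.4
tool_pos: [0.651, -0.2942, 0.2302]
orientation: [-0.766, -3.042, -0.002]
force: [-1.2, 0.9, -0.5]
opening: 0.0932
gripper_force: 0.0
q6 after -86, alt 94
turn -0.001 rad then d [-0.0017  0.002   0.0887] | no-turn d [-0.0017  0.002   0.0887] tcp [ 0.651  -0.2942  0.2302] yawy 61.7
```

Descend onto the upper end, checking, then close.

```bash
python3 inch.py '[[0.093,-0.0017,0.002,0.03,0],[0.093,0,0,0.03,0],[0.093,0,0,0.029,0],[0.093,0,0,0,0],[0.093,0,0,0,0]]' 40; python3 inch.py '[[0.05,0,0,0,0],[0.05,0,0,0,0],[0.05,0,0,0,0],[0.05,0,0,0,0],[0.05,0,0,0,0],[0.05,0,0,0,0]]' 40
```

```text
t: 10.9
tool_pos: [0.6542, -0.291, 0.1444]
orientation: [-0.762, -3.046, -0.001]
force: [1.0, -0.1, -0.3]
opening: 0.0931
gripper_force: 0.0
t: 11.5
tool_pos: [0.655, -0.2928, 0.1456]
orientation: [0.764, 3.046, -0.0]
force: [-0.8, -0.5, 2.7]
opening: 0.061
gripper_force: 40.0
```

```bash
python3 inch.py '[[0.05,0,0,-0.02,0],[0.05,0,0,-0.04,0],[0.05,0,0,-0.04,0],[0.05,0,0,-0.04,0],[0.05,0,0,-0.02,0],[0.05,0,0,0,0],[0.05,0,0,0,0]]' 40; python3 - <<'E'
from h import *
go(.423,-.207,.15,61.8)
c=shot("side","pics/f1.png");t=shot("top","pics/f1t.png")
E
```

```text
t: 12.2
tool_pos: [0.6546, -0.2924, 0.3035]
orientation: [-0.764, -3.046, -0.001]
force: [-0.3, 0.7, -4.0]
opening: 0.0608
gripper_force: 40.0
q6 after -88, alt 92
turn 0.001 rad then d [ 0.2443 -0.0342  0.1538] | no-turn d [ 0.2443 -0.0339  0.1538] tcp [ 0.6546 -0.2924  0.3035] yawy 61.9
```

```bash
python3 inch.py '[[0.05,0.0407,-0.0057,0,0],[0.05,0.0407,-0.0057,0,0],[0.05,0.0407,-0.0057,0,0],[0.05,0.0407,-0.0057,0,0],[0.05,0.0407,-0.0057,0,0],[0.05,0.0407,-0.0057,0.03,0],[0.05,0,0,0.04,0],[0.05,0,0,0.04,0],[0.05,0,0,0.025,0],[0.05,0,0,0,0],[0.05,0,0,0,0]]' 40;  python3 inch.py '[[0.05,0,0,0.006,0],[0.05,0,0,0.006,0],[0.05,0,0,0.006,0],[0.05,0,0,0,0]]' 30; python3 - <<'E'
from h import *
c=shot("side","pics/f2.png");t=shot("top","pics/f2t.png")
a=cv2.cvtColor(c["image"],4);cv2.imwrite("pics/f3.png",cv2.resize(a[200:400,200:440],None,fx=2.5,fy=2.5,interpolation=2))
E
```

```text
t: 13.4
tool_pos: [0.4231, -0.2072, 0.1695]
orientation: [-0.763, -3.045, -0.001]
force: [0.4, -0.2, -2.4]
opening: 0.0606
gripper_force: 40.0
t: 13.8
tool_pos: [0.4236, -0.2075, 0.1517]
orientation: [-0.764, -3.046, -0.001]
force: [-0.8, -0.0, -2.7]
opening: 0.0605
gripper_force: 30.0
```

View pics/f3.png

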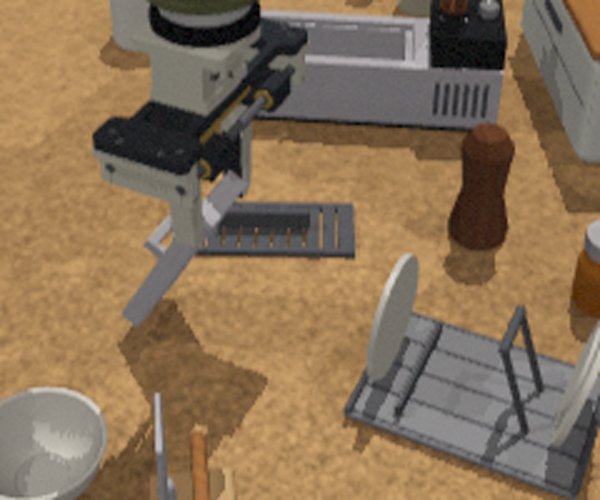

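The filter is held at its lean with the handle facing front-left, at crop (160,230). Its foot is just above free counter.

```bash
python3 inch.py '[[0.05,0,0,0.006,0],[0.05,0,0,0.006,0],[0.05,0,0,0,0]]' 20; python3 inch.py '[[0.05,0,0,0.004,0],[0.05,0,0,0.004,0],[0.05,0,0,0.002,0],[0.05,0,0,0,0]]' 20
```

```text
t: 14.2
tool_pos: [0.4233, -0.2073, 0.1392]
orientation: [-0.764, -3.046, -0.001]
force: [-0.0, 0.6, -3.1]
opening: 0.0608
gripper_force: 20.0
t: 14.6
tool_pos: [0.4272, -0.2099, 0.134]
orientation: [0.762, 3.039, -0.005]
force: [3.8, -2.4, 9.9]
opening: 0.061
gripper_force: 20.0
```

```bash
python3 inch.py '[[0.05,-0.0099,0,0.005,0],[0.05,-0.0094,0,0.0066,0],[0.05,-0.0087,0,0.0074,0],[0.05,-0.0079,0,0.0081,0],[0.05,0,0,0,0]]' 15; python3 inch.py '[[0.05,-0.0072,0,0.0089,0],[0.05,-0.0063,0,0.0095,0],[0.05,-0.0055,0,0.0101,0],[0.05,-0.0045,0,0.0106,0],[0.05,0,0,0,0]]' 15
```

```text
t: 15.1
tool_pos: [0.4573, -0.2258, 0.1039]
orientation: [0.763, 3.044, -0.002]
force: [2.0, -1.2, 0.7]
opening: 0.0611
gripper_force: 15.0
t: 15.6
tool_pos: [0.4753, -0.2351, 0.0619]
orientation: [-0.763, -3.044, -0.002]
force: [-0.2, 0.1, -0.8]
opening: 0.0607
gripper_force: 15.0
```

```bash
python3 inch.py '[[0.05,-0.0035,0,0.011,0],[0.05,-0.0026,0,0.0113,0],[0.05,-0.0015,0,0.008,0],[0.05,0,0,0,0],[0.05,0,0,0,0]]' 10; python3 inch.py '[[0.05,0,0,0.003,0],[0.05,0,0,0.003,0],[0.05,0,0,0,0]]' 10; python3 - <<'E'
from h import *
c=shot("side","pics/g1.png");t=shot("top","pics/g1t.png")
E
```

```text
t: 16.1
tool_pos: [0.4824, -0.2389, 0.0332]
orientation: [-0.764, -3.046, -0.001]
force: [-1.0, 0.2, -2.9]
opening: 0.0611
gripper_force: 10.0
t: 16.4
tool_pos: [0.4832, -0.2394, 0.028]
orientation: [0.764, 3.047, -0.0]
force: [-0.1, -0.4, -0.7]
opening: 0.0611
gripper_force: 10.0
```

```bash
python3 inch.py '[[0.093,0,0,0,0],[0.093,0,0,0,0],[0.093,0,0,0,0],[0.093,0,0,0,0],[0.093,0,0,-0.04,0],[0.093,0,0,-0.05,0],[0.093,0,0,-0.02,0],[0.05,0.03,0,0,0],[0.05,0.03,0,0,0],[0.05,0,0,0,0.1428],[0.05,0,0,0,0.1428],[0.05,0,0,0,0.1428],[0.05,0,0,0,0.1428],[0.05,0,0,0,0.1428],[0.05,0,0,0,0.1428],[0.05,0,0,0,0.1428],[0.05,0,0,0,0.1428],[0.05,0,0,0,0.1428],[0.05,0,0,0,0.1428],[0.05,0,0,0,0.1428]]' 40;python3 inch.py '[[0.05,0,0,0,0],[0.05,0,0,0,0]]'; python3 - <<'E'
from h import *
go(.4303,-.211,.046,-28.2)
c=shot("side","pics/h1.png");t=shot("top","pics/h1t.png")
for c,n,x0,x1,y0,y1 in((c,"S",190,330,270,360),(t,"T",340,430,230,330)):
    hsv=cv2.cvtColor(c["image"],cv2.COLOR_RGB2HSV);m=((hsv[:,:,1]<70)&(hsv[:,:,2]>110)).astype(np.uint8);k=np.zeros_like(m);k[y0:y1,x0:x1]=m[y0:y1,x0:x1]
    cs=max(cv2.findContours(k,0,1)[0],key=cv2.contourArea);W=np.array([w(c,u,v,.018)[:2]*1e3 for u,v in cs[:,0]],np.float32);print(n,cv2.minAreaRect(W),cv2.boundingRect(cs))
E
```

```text
t: 18.5
tool_pos: [0.4301, -0.211, 0.138]
orientation: [2.7, 1.607, 0.0]
force: [-0.3, -1.0, -1.1]
opening: 0.05
gripper_force: 0.0
t: 18.7
tool_pos: [0.4301, -0.211, 0.138]
orientation: [2.691, 1.62, 0.0]
force: [0.2, -0.3, 0.1]
opening: 0.0504
gripper_force: 0.0
q6 after 2, alt -178
turn 0.005 rad then d [0.0001 0.0001 0.092 ] | no-turn d [0.0001 0.0001 0.092 ] tcp [ 0.4301 -0.211   0.138 ] yawy -27.9
S ((429.7867431640625, -219.3539581298828), (77.73838806152344, 152.6224365234375), 61.996124267578125) (252, 310, 78, 49)
T ((366.5576477050781, -205.63638305664062), (145.98519897460938, 328.553466796875), 58.513431549072266) (340, 230, 81, 100)
```

```bash
python3 inch.py '[[0.05,0,0,0.03,0.005],[0.05,0,0,0.03,0],[0.05,0,0,0.02,0],[0.05,0,0,0.011,0],[0.05,0,0,0,0],[0.05,0,0,0,0]]' 35; python3 inch.py '[[0.005,0,0,0,0],[0.005,0,0,0,0],[0.005,0,0,0,0],[0.005,0,0,0,0],[0.005,0,0,0,0]]' 35
```

```text
t: 19.4
tool_pos: [0.4306, -0.2113, 0.0477]
orientation: [2.698, 1.608, 0.001]
force: [-0.1, 0.2, 0.2]
opening: 0.0501
gripper_force: 0.0
t: 19.9
tool_pos: [0.4303, -0.2111, 0.0472]
orientation: [2.699, 1.608, 0.0]
force: [0.4, -0.6, 0.3]
opening: 0.0144
gripper_force: 0.0
```

```bash
python3 inch.py '[[0.005,0,0,-0.03,0],[0.005,0,0,-0.04,0],[0.005,0,0,-0.04,0],[0.005,0,0,-0.02,0],[0.005,0,0,0,0]]' 45; python3 - <<'E'
from h import *
go(.543,.1508,.19,-8)
E
```

```text
t: 20.4
tool_pos: [0.4322, -0.2123, 0.1812]
orientation: [2.694, 1.605, 0.005]
force: [0.3, 0.2, -0.1]
opening: 0.0048
gripper_force: 0.0
q6 after 24, alt -156
turn -0.357 rad then d [ 0.375   0.0592 -0.0095] | no-turn d [ 0.3721 -0.0754 -0.0095] tcp [ 0.4322 -0.2123  0.1812] yawy -28.4
```

The fingers came up empty, because I lifted before the close had finished. I'll look again.

```bash
python3 inch.py '[[0.05,0.05,0,-0.03,0],[0.05,0.05,0,0,0],[0.05,0.05,0,0,0],[0.05,0.05,0,0,0],[0.05,0.05,0,0,0],[0.05,0,0,0,0]]' 40; python3 - <<'E'
from h import *
c=shot("side","pics/i1.png");t=shot("top","pics/i1t.png")
a=cv2.cvtColor(c["image"],4);b=cv2.cvtColor(t["image"],4)
cv2.imwrite("pics/i2.png",np.hstack([cv2.resize(a[270:370,210:310],(400,400),interpolation=2),cv2.resize(b[220:320,320:420],(400,400),interpolation=2)]))
E
```

```text
t: 21.0
tool_pos: [0.5466, 0.0079, 0.2007]
orientation: [-2.692, -1.614, 0.001]
force: [-1.1, 0.1, 0.2]
opening: 0.0477
gripper_force: 0.0
```

View pics/i2.png

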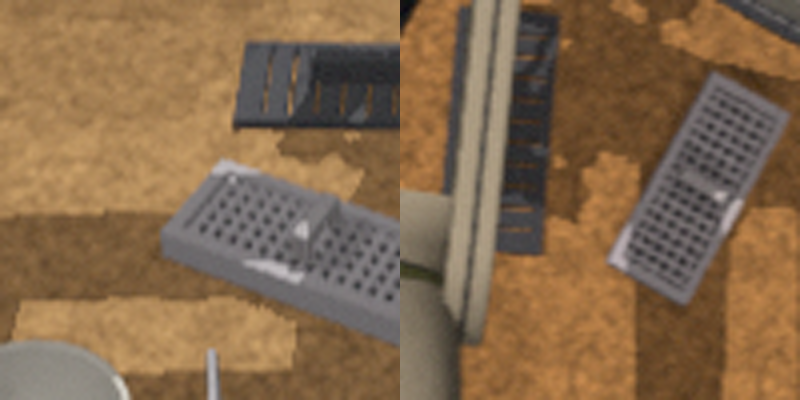

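The filter lies flat with its handle up. In the top crop its corners are (712,70), (788,115), (612,262) and (686,303), and the handle is at about (708,185).

```bash
python3 - <<'E'
from h import *
T=cam("top");S=cam("side")
A=lambda x,y:((x-400)/4+320-.4,y/4+220-.4)
B=lambda x,y:(x/4+210-.4,y/4+270-.4)
o=[(T,*A(712,70),(75,30.5,18)),(T,*A(788,115),(75,-30.5,18)),(T,*A(610,262),(-75,30.5,18)),(T,*A(686,303),(-75,-30.5,9))]
p,r=fit(o);print(p,r.round(1).tolist())
print("handle",w(T,*A(708,185),.036),"side",w(S,*B(320,215),.036), "S corners",w(S,*B(220,162),.018),w(S,*B(163,235),.018))
a=np.radians(p[2]);print(p[0]-.075*np.cos(a)-.0305*np.sin(a),p[1]-.075*np.sin(a)+.0305*np.cos(a), p[0]-.075*np.cos(a)+.0305*np.sin(a),p[1]-.075*np.sin(a)-.0305*np.cos(a))
go(p[0],p[1],.12,p[2])
E
```

```text
[  0.42788035  -0.20764037 -27.41461163] [[-0.1, -0.1], [0.6, -0.6], [-0.5, -0.1], [0.0, 0.8]]
handle [ 0.42751827 -0.21061576  0.036     ] side [ 0.4292547  -0.21216275  0.036     ] S corners [ 0.37459909 -0.15190314  0.018     ] [ 0.3484647  -0.20501162  0.018     ]
0.37534600373313803 -0.14603362196823852 0.34726000666218 -0.200183199700019
q6 after 2, alt -178
turn -0.015 rad then d [-0.2414 -0.0066  0.0812] | no-turn d [-0.2415 -0.003   0.0812] tcp [0.5452 0.0036 0.2008] yawy -28.3
```

```bash
python3 - <<'E'
from h import *
go(.4298,-.2108,.12,-28.2)
E
python3 inch.py '[[0.04,-0.0402,-0.0011,0.01,0],[0.04,-0.0402,-0.0011,0.01,0],[0.04,-0.0402,-0.0011,0.01,0],[0.04,-0.0402,-0.0011,0.01,0],[0.04,-0.0402,-0.0011,0.01,0],[0.04,-0.0402,-0.0011,0.01,0],[0.04,0,0,0.02,0],[0.04,0,0,0,0],[0.04,0,0,0,0]]' 40; python3 - <<'E'
from h import *
go(.4298,-.2108,.044,-28.2)
E
```

```text
q6 after 2, alt -178
turn -0.001 rad then d [-2.434e-01 -1.000e-04  8.120e-02] | no-turn d [-2.434e-01  2.000e-04  8.120e-02] tcp [0.5452 0.0036 0.2008] yawy -28.3
t: 22.0
tool_pos: [0.4239, -0.2067, 0.1222]
orientation: [-2.699, -1.605, 0.001]
force: [0.4, 0.1, 0.4]
opening: 0.0398
gripper_force: 0.0
q6 after 2, alt -178
turn -0.006 rad then d [-0.0009  0.0072  0.0782] | no-turn d [-0.0008  0.0073  0.0782] tcp [ 0.4239 -0.2067  0.1222] yawy -28.5
```

```bash
python3 inch.py '[[0.04,-0.001,0.0072,0.03,-0.005],[0.04,0,0,0.03,0],[0.04,0,0,0.018,0],[0.04,0,0,0,0],[0.04,0,0,0,0],[0.005,0,0,0,0],[0.005,0,0,0,0],[0.005,0,0,0,0],[0.005,0,0,0,0],[0.005,0,0,0,0],[0.005,0,0,0,0],[0.005,0,0,0,0]]' 45
```

```text
t: 23.2
tool_pos: [0.4309, -0.2107, 0.0451]
orientation: [-2.695, -1.614, 0.0]
force: [-4.3, 2.6, 6.4]
opening: 0.0098
gripper_force: 45.0
```

```bash
python3 inch.py '[[0.005,0,0,-0.03,0],[0.005,0,0,-0.04,0],[0.005,0,0,-0.04,0],[0.005,0,0,-0.04,0],[0.005,0,0,0,-0.119],[0.005,0,0,0,-0.119],[0.005,0,0,0,-0.119],[0.005,0,0,0,0],[0.005,0,0,0,0]]' 50; python3 - <<'E'
from h import *
go(.543,.1508,.16,-8)
E
```

```text
t: 24.1
tool_pos: [0.4308, -0.2106, 0.1942]
orientation: [-2.369, -2.063, 0.0]
force: [-0.4, 0.2, -3.4]
opening: 0.0095
gripper_force: 50.0
q6 after 24, alt -156
turn 0.002 rad then d [0.3735 0.0608 0.0343] | no-turn d [0.3734 0.0615 0.0343] tcp [ 0.4308 -0.2106  0.1942] yawy -7.9
```

```bash
python3 inch.py '[[0.005,0.0415,0.0067,0,0],[0.005,0.0415,0.0067,0,0],[0.005,0.0415,0.0067,0,0],[0.005,0.0415,0.0067,0,0],[0.005,0.0415,0.0067,0,0],[0.005,0.0415,0.0067,0,0],[0.005,0.0415,0.0067,0,0],[0.005,0.0415,0.0067,0,0],[0.005,0.0415,0.0067,0,0],[0.005,0,0,0,0],[0.005,0,0,0,0],[0.005,0,0,0,0]]' 50; python3 - <<'E'
from h import *
go(.5425,.1508,.13,-8)
c=shot("side","pics/j1.png");t=shot("top","pics/j1t.png")
E
```

```text
t: 25.3
tool_pos: [0.5405, 0.1507, 0.1942]
orientation: [-2.367, -2.065, 0.002]
force: [-0.1, -0.2, -2.4]
opening: 0.0091
gripper_force: 50.0
q6 after 24, alt -156
turn 0.004 rad then d [0.0004 0.0021 0.0642] | no-turn d [0.0004 0.0021 0.0642] tcp [0.5405 0.1507 0.1942] yawy -7.8
```

```bash
python3 inch.py '[[0.005,0.0004,0.002,0.03,0.003],[0.005,0,0,0.03,0],[0.005,0,0,0.01,0],[0.005,0,0,0,0],[0.005,0,0,0,0]]' 50; python3 inch.py '[[0.005,0,0,0.004,0],[0.005,0,0,0.004,0],[0.005,0,0,0.004,0],[0.005,0,0,0.003,0],[0.005,0,0,0,0]]' 50
```

```text
t: 25.9
tool_pos: [0.5434, 0.1511, 0.126]
orientation: [2.369, 2.062, 0.002]
force: [-0.2, -0.1, -2.4]
opening: 0.0091
gripper_force: 50.0
t: 26.4
tool_pos: [0.5423, 0.1514, 0.109]
orientation: [-2.368, -2.064, 0.001]
force: [-0.5, 0.5, -3.8]
opening: 0.0097
gripper_force: 50.0
```

Below the recess bottom without contact. I'll continue down.

```bash
python3 inch.py '[[0.005,0,0,0.006,0],[0.005,0,0,0.006,0],[0.005,0,0,0.006,0],[0.005,0,0,0.006,0],[0.005,0,0,0,0]]' 50; python3 inch.py '[[0.005,0,0,0.003,0],[0.005,0,0,0.003,0],[0.005,0,0,0.002,0],[0.005,0,0,0,0]]' 50
```

```text
t: 26.9
tool_pos: [0.5419, 0.1513, 0.0842]
orientation: [-2.368, -2.063, 0.003]
force: [-0.9, 0.8, -3.7]
opening: 0.0098
gripper_force: 50.0
t: 27.3
tool_pos: [0.5426, 0.1514, 0.0774]
orientation: [-2.368, -2.064, 0.001]
force: [-0.4, -0.2, -3.8]
opening: 0.0094
gripper_force: 50.0
```

```bash
python3 inch.py '[[0.005,0,0,0.002,0],[0.005,0,0,0.002,0],[0.005,0,0,0,0]]' 50; python3 inch.py '[[0.025,0,0,0,0],[0.025,0,0,0,0],[0.025,0,0,0,0],[0.025,0,0,-0.02,0],[0.025,0,0,-0.04,0],[0.025,0,0,-0.04,0],[0.025,0,0,0,0],[0.025,0,0,0,0]]' 50; python3 - <<'E'
from h import *
go(.464,-.073,.15,86.7)
E
```

```text
t: 27.6
tool_pos: [0.5431, 0.1516, 0.077]
orientation: [2.368, 2.064, 0.0]
force: [-15.1, -2.2, 23.8]
opening: 0.0096
gripper_force: 50.0
t: 28.4
tool_pos: [0.5438, 0.1516, 0.175]
orientation: [2.367, 2.063, 0.004]
force: [-0.5, 0.7, -0.4]
opening: 0.0248
gripper_force: 0.0
q6 after 84, alt -96
turn 1.491 rad then d [-0.0668  0.2289  0.0246] | no-turn d [-0.2335 -0.0483  0.0246] tcp [0.5438 0.1516 0.175 ] yawy -7.9
```

```bash
python3 inch.py '[[0.04,0,0,0,0.1491],[0.04,0,0,0,0.1491],[0.04,0,0,0,0.1491],[0.04,0,0,0,0.1491],[0.04,0,0,0,0.1491],[0.04,0,0,0,0.1491],[0.04,0,0,0,0.1491],[0.04,0,0,0,0.1491],[0.04,0,0,0,0.1491],[0.04,0,0,0,0.1491],[0.04,-0.0111,0.0381,0,0],[0.04,-0.0111,0.0381,0,0],[0.04,-0.0111,0.0381,0,0],[0.04,-0.0111,0.0381,0.02,0],[0.04,-0.0111,0.0381,0.02,0],[0.04,-0.0111,0.0381,0.02,0],[0.04,0,0,0.02,0],[0.04,0,0,0,0],[0.04,0,0,0,0]]' 50; python3 - <<'E'
from h import *
go(.465,-.0725,.038,86.6)
E
```

```text
t: 30.3
tool_pos: [0.4621, -0.0724, 0.0925]
orientation: [-3.139, 0.09, 0.005]
force: [0.7, -0.9, 0.5]
opening: 0.0401
gripper_force: 0.0
q6 after 85, alt -95
turn 0.002 rad then d [ 0.0031 -0.      0.0545] | no-turn d [ 0.0031 -0.      0.0545] tcp [ 0.4621 -0.0724  0.0925] yawy -93.3
```

```bash
python3 inch.py '[[0.04,0.003,0,0.025,0],[0.04,0,0,0.02,0],[0.04,0,0,0.014,0],[0.04,0,0,0,0],[0.04,0,0,0,0],[0.005,0,0,0,0],[0.005,0,0,0,0],[0.005,0,0,0,0],[0.005,0,0,0,0],[0.005,0,0,0,0],[0.005,0,0,0,0],[0.005,0,0,0,0]]' 60; python3 - <<'E'
from h import *
go(.465,-.0725,.038,86.6)
E
```

```text
t: 31.5
tool_pos: [0.4664, -0.0732, 0.0351]
orientation: [3.14, -0.09, 0.001]
force: [-2.5, 0.5, 4.4]
opening: 0.0095
gripper_force: 60.0
q6 after 85, alt -95
turn 0.002 rad then d [-0.0015 -0.0006 -0.0029] | no-turn d [-0.0014 -0.0006 -0.0029] tcp [ 0.4664 -0.0732  0.0351] yawy -93.3
```

```bash
python3 inch.py '[[0.005,0,0,-0.03,0],[0.005,0,0,-0.04,0],[0.005,0,0,-0.04,0],[0.005,0,0,-0.03,0],[0.005,0,0,0,0.08],[0.005,0,0,0,0],[0.005,0,0,0,0]]' 60; python3 - <<'E'
from h import *
go(.5427,.1512,.175,82)
E
```

```text
t: 32.2
tool_pos: [0.4651, -0.0728, 0.1731]
orientation: [-3.134, 0.213, 0.004]
force: [0.6, -0.2, -3.4]
opening: 0.0092
gripper_force: 60.0
q6 after 114, alt -66
turn 0.004 rad then d [ 0.0457 -0.2326 -0.0019] | no-turn d [ 0.0467 -0.2324 -0.0019] tcp [ 0.4651 -0.0728  0.1731] yawy -97.8
```

```bash
python3 inch.py '[[0.005,0.0093,-0.0465,0,0],[0.005,0.0093,-0.0465,0,0],[0.005,0.0093,-0.0465,0,0],[0.005,0.0093,-0.0465,0,0],[0.005,0.0093,-0.0465,0,0],[0.005,0,0,0,0.004],[0.005,0,0,0.03,0],[0.005,0,0,0,0],[0.005,0,0,0,0]]' 60; python3 - <<'E'
from h import *
go(.5427,.1512,.13,82)
c=shot("side","pics/k1.png");t=shot("top","pics/k1t.png")
from plant import robot
tc=robot.read_state()["tool_pos"];zb=tc[2]-.035+.006
v=c["image"].max(2).astype(np.float32)
a=np.radians(-8);ex=np.array([np.cos(a),np.sin(a)]);ey=np.array([-ex[1],ex[0]])
o=np.arange(-110,110,1.)
for yy in(-25,-15,15,25):
    uv=np.array([px(c,[*(tc[:2]+ex*k/1e3+ey*yy/1e3),zb]) for k in o],np.float32)
    s=cv2.remap(v,uv[:,0],uv[:,1],1).ravel();print(yy,"left",s[15:40:2].astype(int).tolist(),"right",s[180:205:2].astype(int).tolist())
E
```

```text
t: 33.1
tool_pos: [0.5423, 0.1501, 0.1427]
orientation: [3.132, -0.221, -0.008]
force: [-0.2, -0.4, -3.6]
opening: 0.0092
gripper_force: 60.0
q6 after 114, alt -66
turn -0.001 rad then d [ 0.0003 -0.0012  0.0127] | no-turn d [ 0.0003 -0.0012  0.0127] tcp [0.5423 0.1501 0.1427] yawy -98.1
-25 left [170, 170, 169, 166, 116, 79, 73, 73, 73, 72, 70, 68, 90] right [77, 78, 78, 79, 116, 146, 153, 145, 145, 144, 145, 147, 148]
-15 left [177, 179, 180, 163, 122, 78, 73, 74, 74, 75, 73, 72, 74] right [77, 76, 76, 75, 85, 96, 101, 96, 95, 94, 93, 91, 97]
15 left [177, 178, 179, 166, 123, 84, 74, 74, 75, 76, 74, 63, 62] right [79, 80, 80, 80, 87, 93, 96, 97, 98, 99, 97, 94, 95]
25 left [173, 172, 172, 160, 124, 111, 106, 104, 104, 98, 95, 96, 103] right [102, 100, 98, 100, 109, 117, 121, 121, 119, 120, 121, 122, 119]
```

```bash
python3 inch.py '[[0.005,0.0038,-0.0012,0,0],[0.005,0,0,0.015,0],[0.005,0,0,0.01,0],[0.005,0,0,0,0],[0.005,0,0,0,0]]' 60; python3 inch.py '[[0.005,0,0,0.003,0],[0.005,0,0,0.003,0],[0.005,0,0,0.003,0],[0.005,0,0,0.003,0],[0.005,0,0,0,0]]' 60
```

```text
t: 33.7
tool_pos: [0.5473, 0.1513, 0.1187]
orientation: [3.133, -0.222, -0.003]
force: [0.5, 0.4, -4.1]
opening: 0.0095
gripper_force: 60.0
t: 34.2
tool_pos: [0.5482, 0.1516, 0.1083]
orientation: [-3.134, 0.222, -0.001]
force: [-3.8, -0.6, 1.1]
opening: 0.0094
gripper_force: 60.0
```

```bash
python3 inch.py '[[0.005,-0.0015,0,0,0],[0.005,0,0,0.002,0],[0.005,0,0,0,0]]' 60; python3 inch.py '[[0.005,0,0,0.001,0],[0.005,0,0,0.001,0],[0.005,0,0,0,0]]' 60
```

```text
t: 34.5
tool_pos: [0.5476, 0.1518, 0.108]
orientation: [-3.133, 0.222, -0.004]
force: [-6.0, -2.4, 12.0]
opening: 0.0093
gripper_force: 60.0
t: 34.8
tool_pos: [0.5477, 0.1518, 0.1079]
orientation: [-3.133, 0.222, -0.004]
force: [-14.0, -3.5, 28.0]
opening: 0.0092
gripper_force: 60.0
```

```bash
python3 inch.py '[[0.005,0,0,-0.0025,0],[0.005,-0.003,0,0,0],[0.005,0,0,0,0]]' 60; python3 inch.py '[[0.005,-0.003,0,0,0],[0.005,0,0,0,0]]' 60; python3 - <<'E'
from h import *
from plant import robot
c=shot("side","pics/l1.png");tc=robot.read_state()["tool_pos"];print(tc)
v=c["image"].max(2).astype(np.float32)
a=np.radians(-8);ex=np.array([np.cos(a),np.sin(a)]);ey=np.array([-ex[1],ex[0]]);E=np.array([.5427,.1512])
o=np.arange(-110,110,1.)
for yy in(-33,-25,-15,15,25):
    uv=np.array([px(c,[*(E+ex*k/1e3+ey*yy/1e3),.076]) for k in o],np.float32)
    s=cv2.remap(v,uv[:,0],uv[:,1],1).ravel();print(yy,"left",s[11:40:2].astype(int).tolist(),"right",s[176:205:2].astype(int).tolist())
for xx in(-75,-50,50,75):
    o2=np.arange(-60,0,2.);uv=np.array([px(c,[*(E+ex*xx/1e3+ey*k/1e3),.076]) for k in o2],np.float32);print(xx,cv2.remap(v,uv[:,0],uv[:,1],1).ravel().astype(int).tolist())
E
```

```text
t: 35.1
tool_pos: [0.5426, 0.1521, 0.1053]
orientation: [3.134, -0.222, -0.002]
force: [0.5, 0.5, -3.4]
opening: 0.0095
gripper_force: 60.0
t: 35.3
tool_pos: [0.5415, 0.1524, 0.1063]
orientation: [3.134, -0.222, 0.004]
force: [4.5, -1.4, -3.8]
opening: 0.0094
gripper_force: 60.0
[0.54151541 0.15239626 0.10625919]
-33 left [157, 158, 158, 158, 158, 151, 110, 81, 70, 69, 67, 66, 66, 64, 58] right [63, 65, 65, 64, 62, 60, 60, 138, 165, 153, 128, 148, 156, 157, 156]
-25 left [149, 150, 151, 156, 153, 145, 121, 77, 73, 73, 73, 72, 71, 64, 64] right [80, 78, 76, 78, 78, 78, 79, 133, 153, 146, 129, 149, 154, 155, 156]
-15 left [93, 93, 117, 138, 152, 154, 106, 80, 71, 72, 72, 71, 70, 72, 71] right [78, 76, 79, 78, 78, 78, 83, 127, 150, 147, 129, 151, 155, 156, 157]
15 left [152, 133, 118, 134, 150, 145, 120, 82, 75, 74, 73, 73, 73, 68, 57] right [80, 78, 78, 78, 75, 73, 85, 137, 153, 146, 132, 153, 157, 158, 157]
25 left [149, 138, 141, 147, 153, 148, 113, 85, 73, 72, 73, 74, 75, 72, 70] right [76, 79, 81, 79, 80, 79, 82, 97, 102, 115, 134, 157, 159, 160, 160]
-75 [112, 124, 139, 153, 162, 171, 165, 155, 137, 108, 77, 68, 65, 64, 68, 71, 72, 71, 71, 71, 70, 70, 70, 70, 72, 72, 72, 71, 71, 71]
-50 [101, 103, 105, 107, 109, 116, 124, 126, 122, 119, 96, 71, 61, 67, 74, 73, 69, 68, 67, 67, 68, 69, 72, 72, 73, 73, 73, 73, 72, 72]
50 [104, 120, 137, 151, 164, 169, 164, 160, 143, 126, 104, 78, 56, 63, 71, 77, 81, 85, 86, 87, 87, 87, 88, 88, 88, 88, 88, 87, 87, 87]
75 [117, 128, 142, 155, 163, 166, 167, 157, 146, 117, 80, 52, 55, 58, 64, 72, 78, 78, 78, 78, 80, 80, 79, 77, 77, 78, 78, 76, 74, 72]
```

```bash
python3 inch.py '[[0.005,0.004,0,0,0],[0.005,0,0,0.001,0],[0.005,0,0,0.001,0],[0.005,0,0,0,0]]' 60; python3 inch.py '[[0.005,0,0,0.001,0],[0.005,0,0,0.001,0],[0.005,0,0,0,0]]' 60
```

```text
t: 35.75
tool_pos: [0.5445, 0.1519, 0.1051]
orientation: [3.133, -0.222, -0.001]
force: [-4.4, -1.6, 6.7]
opening: 0.0097
gripper_force: 60.0
t: 36.05
tool_pos: [0.5446, 0.1519, 0.105]
orientation: [3.133, -0.222, -0.0]
force: [-12.5, -3.9, 22.9]
opening: 0.0092
gripper_force: 60.0
```

```bash
python3 inch.py '[[0.02,0,0,0,0],[0.02,0,0,0,0],[0.02,0,0,0,0],[0.03,0,0,-0.02,0],[0.05,0,0,-0.05,0],[0.06,0,0,-0.05,0],[0.06,0,0,-0.03,0],[0.06,0,0,0,0]]' 60; python3 - <<'E'
from h import *
T=cam("top");S=cam("side")
E=np.array([.5427,.1512]);a=np.radians(-8);R=np.array([[np.cos(a),np.sin(a)],[-np.sin(a),np.cos(a)]])
for c,n,x0,x1,y0,y1 in((T,"T",255,280,150,180),(S,"S",370,392,172,208)):
    h=cv2.cvtColor(c["image"],cv2.COLOR_RGB2HSV);m=((h[:,:,1]>110)&(h[:,:,2]>40)&((h[:,:,0]<12)|(h[:,:,0]>170))).astype(np.uint8)
    k=np.zeros_like(m);k[y0:y1,x0:x1]=m[y0:y1,x0:x1];ys,xs=np.nonzero(k);print(n,xs.min(),xs.max(),ys.min(),ys.max(),len(xs))
    for v in range(ys.min(),ys.max()+1,3):print(v,xs[ys==v].min(),xs[ys==v].max())
for c,u,v,z in((T,165+430/4.2-.4,140+88/4.2-.4,.189),(S,275+632/5.8-.4,155+146/5.8-.4,.189),(S,275+620/5.8-.4,155+285/5.8-.4,.118)):
    print(w(c,u,v,z),(R@(w(c,u,v,z)[:2]-E)*1e3).round(1))
c=shot("side","pics/m1.png")
v=c["image"].max(2).astype(np.float32);ex=R[0];ey=R[1];o=np.arange(-110,110,1.)
for yy in(-33,-15,15):
    uv=np.array([px(c,[*(E+ex*k/1e3+ey*yy/1e3),.076]) for k in o],np.float32)
    s=cv2.remap(v,uv[:,0],uv[:,1],1).ravel();print(yy,"left",s[11:40:2].astype(int).tolist(),"right",s[176:205:2].astype(int).tolist())
E
```

```text
t: 36.85
tool_pos: [0.5473, 0.1525, 0.2585]
orientation: [-3.131, 0.222, -0.015]
force: [0.5, 0.5, 0.1]
opening: 0.0553
gripper_force: 0.0
T 262 274 155 171 100
155 265 267
158 263 272
161 262 271
164 264 273
167 264 274
170 269 269
S 376 388 177 205 160
177 381 384
180 380 385
183 378 388
186 379 387
189 379 385
192 379 385
195 378 379
198 377 385
201 377 386
204 379 385
[0.66450975 0.13297298 0.189     ] [123.2  -1.1]
[0.66405936 0.12246681 0.189     ] [124.2 -11.6]
[0.66603837 0.12765599 0.118     ] [125.4  -6.1]
-33 left [156, 156, 156, 156, 156, 152, 129, 107, 85, 67, 67, 69, 70, 70, 71] right [77, 76, 74, 75, 73, 70, 73, 76, 117, 145, 128, 150, 156, 156, 155]
-15 left [92, 96, 120, 143, 157, 157, 124, 101, 86, 75, 77, 80, 80, 79, 77] right [84, 79, 75, 76, 75, 75, 75, 77, 115, 135, 128, 150, 156, 156, 156]
15 left [152, 133, 121, 145, 158, 151, 131, 118, 90, 78, 80, 80, 79, 79, 80] right [87, 87, 87, 86, 88, 87, 85, 86, 122, 139, 141, 168, 173, 173, 173]
```

```bash
python3 - <<'E'
from h import *
go(.6654,.1330,.162,82)
E
```

```text
q6 after 109, alt -71
turn -0.002 rad then d [0.1203 0.0027 0.0938] | no-turn d [0.1203 0.0025 0.0938] tcp [0.5461 0.1523 0.2552] yawy -98.1
```

```bash
python3 inch.py '[[0.06,0.04,0.0009,0,0],[0.06,0.04,0.0009,0,0],[0.06,0.0403,0.0009,0,0],[0.06,0,0,0,0],[0.06,0,0,0,0]]' 60; python3 - <<'E'
from h import *
go(.6654,.1330,.162,82)
E
python3 inch.py '[[0.06,0,0,0.03,0],[0.06,0,0,0.03,0],[0.06,0,0,0.02,0],[0.06,0,0,0.012,0],[0.06,0,0,0,0],[0.06,0,0,0,0]]' 60; python3 - <<'E'
from h import *
go(.6654,.1330,.162,82)
E
```

```text
t: 37.4
tool_pos: [0.6625, 0.132, 0.2483]
orientation: [3.133, -0.223, -0.009]
force: [-0.0, -0.5, -0.8]
opening: 0.06
gripper_force: 0.0
q6 after 109, alt -71
turn -0.002 rad then d [ 0.0032 -0.0015  0.0863] | no-turn d [ 0.0032 -0.0015  0.0863] tcp [0.6625 0.132  0.2483] yawy -98.1
t: 38.0
tool_pos: [0.6633, 0.1326, 0.1614]
orientation: [-3.134, 0.221, -0.002]
force: [-0.5, 0.3, -0.1]
opening: 0.0599
gripper_force: 0.0
q6 after 109, alt -71
turn -0.001 rad then d [ 0.0021 -0.0007 -0.0006] | no-turn d [ 0.0021 -0.0007 -0.0006] tcp [0.6633 0.1326 0.1614] yawy -98.1
```

```bash
python3 inch.py '[[0.06,0.002,0,0,0],[0.02,0,0,0,0],[0.02,0,0,0,0],[0.02,0,0,0,0],[0.02,0,0,0,0],[0.02,0,0,0,0],[0.02,0,0,0,0]]' 60; python3 - <<'E'
from h import *
go(.6654,.1330,.162,82)
E
```

```text
t: 38.7
tool_pos: [0.6653, 0.132, 0.1602]
orientation: [3.134, -0.222, 0.0]
force: [0.0, -0.2, 0.5]
opening: 0.0275
gripper_force: 60.0
q6 after 109, alt -71
turn -0.002 rad then d [-0.     -0.001  -0.0018] | no-turn d [-0.     -0.001  -0.0018] tcp [0.6653 0.132  0.1602] yawy -98.1
```

```bash
python3 inch.py '[[0.02,0,0,-0.03,0],[0.02,0,0,-0.04,0],[0.02,0,0,-0.04,0],[0.02,-0.008,0.0417,-0.005,0],[0.02,-0.008,0.0417,-0.005,0],[0.02,-0.008,0.0417,-0.005,0],[0.02,-0.008,0.0417,-0.005,0],[0.02,-0.008,0.0417,-0.005,0],[0.02,-0.008,0.0417,-0.005,0],[0.02,-0.008,0.0417,-0.005,0],[0.02,-0.008,0.0417,-0.005,0],[0.02,-0.008,0.0417,-0.005,0],[0.02,-0.008,0.0417,-0.005,0],[0.02,-0.008,0.0417,-0.005,0],[0.02,-0.008,0.0417,-0.005,0],[0.02,0,0,0,0],[0.02,0,0,0,0]]' 60; cat > bl.py <<'E'
from h import *
from plant import robot
import sys
c=shot("side","pics/"+sys.argv[1]+".png");s=robot.read_state();R=Ro.from_rotvec(s["orientation"]).as_matrix();p=s["tool_pos"]
def P(a):return px(c,p+R@np.array([0,0,a]))
t=P(.0815);print("tip px",t.round(1),"tcp",p.round(4),"yawy %.1f"%np.degrees(np.arctan2(R[1,1],R[0,1])))
h=cv2.cvtColor(c["image"],cv2.COLOR_RGB2HSV);sat=h[:,:,1].astype(int)
m=sat<95
for a in np.arange(.04,.090,.003):
    u,v=P(a);v=int(round(v));x=np.nonzero(m[v,int(u)-25:int(u)+25])[0]+int(u)-25
    bg=np.median(sat[v,int(u)-40:int(u)-20]);wd=np.clip((bg-sat[v,int(u)-20:int(u)+20])/(bg-25.),0,1).sum()
    print("%.0f above tip: n %d mean %.1f axis %.1f soft %.1f"%(81.5-a*1e3,len(x),x.mean() if len(x) else 0,u,wd), end=" | ")
e=R@np.array([1,0,0]);q=P(.0815)-px(c,p+R@[0.001,0,.0815]);print("\npx per mm toolx",q.round(2),"tooly",(P(.0815)-px(c,p+R@[0,.001,.0815])).round(2))
E
python3 bl.py n1
```

```text
t: 40.4
tool_pos: [0.4991, -0.3505, 0.3299]
orientation: [-3.133, 0.226, 0.001]
force: [0.8, 0.5, -0.9]
opening: 0.0273
gripper_force: 60.0
tip px [331.8 285.1] tcp [ 0.4996 -0.3495  0.3298] yawy -98.1
42 above tip: n 0 mean 0.0 axis 332.5 soft 0.2 | 38 above tip: n 4 mean 332.5 axis 332.5 soft 3.2 | 35 above tip: n 2 mean 333.0 axis 332.4 soft 2.5 | 32 above tip: n 4 mean 332.8 axis 332.4 soft 2.5 | 29 above tip: n 8 mean 332.5 axis 332.3 soft 6.7 | 26 above tip: n 14 mean 332.7 axis 332.3 soft 11.0 | 23 above tip: n 7 mean 331.9 axis 332.2 soft 5.7 | 20 above tip: n 7 mean 332.0 axis 332.2 soft 6.7 | 17 above tip: n 7 mean 332.0 axis 332.1 soft 6.9 | 14 above tip: n 7 mean 332.0 axis 332.1 soft 6.9 | 11 above tip: n 8 mean 331.5 axis 332.0 soft 7.7 | 8 above tip: n 11 mean 332.0 axis 332.0 soft 10.3 | 5 above tip: n 11 mean 332.0 axis 331.9 soft 10.5 | 2 above tip: n 11 mean 332.0 axis 331.8 soft 9.9 | -1 above tip: n 9 mean 332.0 axis 331.8 soft 9.7 | -4 above tip: n 1 mean 336.0 axis 331.7 soft 1.8 | -7 above tip: n 0 mean 0.0 axis 331.7 soft 0.5 | 
px per mm toolx [-0.66 -0.04] tooly [ 0.05 -0.43]
```

```bash
python3 inch.py '[[0.02,0,0,0,-0.15],[0.02,0,0,0,-0.15],[0.02,0,0,0,-0.15],[0.02,0,0,0,-0.15],[0.02,0,0,0,-0.15],[0.02,0,0,0,-0.15],[0.02,0,0,0,-0.15],[0.02,0,0,0,0],[0.02,0,0,0,0]]' 60 >/dev/null; python3 bl.py n2; python3 inch.py '[[0.02,0,0,0,-0.15],[0.02,0,0,0,-0.15],[0.02,0,0,0,-0.15],[0.02,0,0,0,-0.15],[0.02,0,0,0,-0.15],[0.02,0,0,0,-0.15],[0.02,0,0,0,-0.15],[0.02,0,0,0,0],[0.02,0,0,0,0]]' 60 >/dev/null; python3 bl.py n3
```

```text
tip px [332.1 284.6] tcp [ 0.5001 -0.3488  0.3301] yawy -38.1
42 above tip: n 2 mean 333.0 axis 332.9 soft 2.6 | 38 above tip: n 2 mean 343.5 axis 332.8 soft 2.1 | 35 above tip: n 6 mean 336.2 axis 332.7 soft 5.3 | 32 above tip: n 6 mean 336.3 axis 332.7 soft 4.5 | 29 above tip: n 11 mean 333.2 axis 332.6 soft 8.1 | 26 above tip: n 14 mean 333.1 axis 332.6 soft 10.8 | 23 above tip: n 8 mean 333.6 axis 332.5 soft 5.8 | 20 above tip: n 6 mean 332.5 axis 332.5 soft 6.9 | 17 above tip: n 6 mean 332.5 axis 332.4 soft 6.6 | 14 above tip: n 8 mean 332.5 axis 332.4 soft 7.2 | 11 above tip: n 8 mean 332.5 axis 332.3 soft 7.1 | 8 above tip: n 8 mean 332.5 axis 332.3 soft 7.7 | 5 above tip: n 7 mean 332.0 axis 332.2 soft 7.6 | 2 above tip: n 7 mean 332.0 axis 332.2 soft 6.8 | -1 above tip: n 4 mean 330.5 axis 332.1 soft 4.2 | -4 above tip: n 3 mean 330.0 axis 332.1 soft 2.5 | -7 above tip: n 0 mean 0.0 axis 332.0 soft 0.3 | 
px per mm toolx [-0.37  0.35] tooly [-0.55 -0.25]
tip px [331.9 284.9] tcp [ 0.4997 -0.3496  0.3302] yawy 21.9
42 above tip: n 1 mean 322.0 axis 332.6 soft 1.6 | 38 above t
[... 153 characters left out ...]
ip: n 10 mean 331.3 axis 332.4 soft 7.5 | 26 above tip: n 11 mean 332.0 axis 332.4 soft 8.8 | 23 above tip: n 5 mean 331.8 axis 332.3 soft 4.2 | 20 above tip: n 7 mean 332.0 axis 332.3 soft 6.9 | 17 above tip: n 7 mean 332.0 axis 332.2 soft 7.1 | 14 above tip: n 7 mean 332.0 axis 332.2 soft 7.0 | 11 above tip: n 7 mean 332.0 axis 332.1 soft 6.6 | 8 above tip: n 5 mean 332.0 axis 332.1 soft 5.2 | 5 above tip: n 5 mean 332.0 axis 332.0 soft 4.6 | 2 above tip: n 4 mean 332.5 axis 332.0 soft 4.0 | -1 above tip: n 3 mean 332.0 axis 331.9 soft 3.1 | -4 above tip: n 2 mean 332.5 axis 331.9 soft 2.4 | -7 above tip: n 1 mean 333.0 axis 331.8 soft 0.8 | 
px per mm toolx [0.29 0.39] tooly [-0.6   0.17]
```

```bash
python3 - <<'E'
from h import *
E=np.array([.5427,.1512]);a=np.radians(-8);ex=np.array([np.cos(a),np.sin(a)]);ey=np.array([-ex[1],ex[0]])
K=E-ex*.103
for n in("top","side"):
    im=np.mean([shot(n)["image"].astype(float) for _ in range(8)],0);c=cam(n);g=im.mean(2).astype(np.float32)
    np.save(n+"avg.npy",im)
    smp=lambda P,z:cv2.remap(g,*[np.array([[q]],np.float32) for q in px(c,[*P,z])],2)[0,0]
    print(n,"grid z=.089, rows ex +18..-18, cols ey +36..-18 (3mm)")
    for i in range(18,-19,-3):print("%4d"%i,[int(smp(K+ex*i/1e3+ey*j/1e3,.089)) for j in range(36,-22,-3)])
E
```

```text
top grid z=.089, rows ex +18..-18, cols ey +36..-18 (3mm)
  18 [128, 87, 104, 106, 108, 101, 90, 98, 95, 72, 72, 78, 92, 96, 77, 73, 76, 87, 89, 93]
  15 [152, 153, 172, 168, 165, 169, 170, 166, 155, 139, 145, 158, 166, 158, 145, 150, 162, 162, 155, 149]
  12 [179, 178, 176, 170, 175, 173, 164, 160, 162, 153, 141, 150, 156, 139, 132, 149, 160, 163, 161, 159]
   9 [179, 173, 152, 147, 159, 153, 146, 149, 156, 142, 154, 163, 158, 156, 158, 141, 127, 124, 131, 158]
   6 [178, 172, 159, 162, 163, 153, 152, 148, 147, 143, 130, 138, 151, 161, 152, 118, 76, 90, 114, 154]
   3 [180, 177, 172, 174, 176, 177, 174, 160, 158, 133, 113, 108, 99, 104, 110, 100, 79, 97, 145, 167]
   0 [182, 177, 172, 170, 170, 181, 174, 164, 152, 133, 152, 147, 142, 138, 120, 123, 132, 108, 138, 166]
  -3 [184, 184, 178, 164, 168, 164, 143, 152, 150, 126, 134, 129, 134, 142, 137, 145, 145, 112, 142, 167]
  -6 [181, 179, 179, 181, 179, 177, 167, 150, 136, 143, 159, 163, 163, 146, 137, 113, 85, 114, 159, 166]
  -9 [181, 182, 181, 183, 183, 184, 180, 166, 150, 142, 152, 145, 150, 165, 140, 82, 78, 107, 154, 168]
 -12 
[... 967 characters left out ...]
0 [95, 105, 127, 151, 174, 181, 185, 185, 185, 184, 180, 172, 162, 140, 116, 87, 70, 63, 67, 69]
  -3 [30, 66, 114, 147, 175, 183, 187, 185, 186, 186, 176, 158, 141, 126, 116, 101, 82, 64, 61, 61]
  -6 [26, 41, 72, 121, 166, 181, 187, 187, 184, 180, 171, 165, 162, 159, 155, 142, 127, 99, 67, 56]
  -9 [22, 34, 54, 103, 159, 182, 187, 188, 186, 183, 178, 172, 166, 165, 173, 171, 149, 105, 65, 48]
 -12 [25, 15, 14, 79, 155, 183, 185, 187, 185, 185, 180, 174, 171, 174, 178, 174, 159, 130, 102, 80]
 -15 [23, 19, 18, 54, 92, 130, 163, 183, 190, 191, 188, 184, 178, 170, 154, 135, 118, 108, 108, 112]
 -18 [25, 24, 19, 40, 77, 124, 152, 159, 152, 144, 134, 126, 118, 113, 109, 109, 111, 112, 112, 111]
```

```bash
python3 - <<'E'
from h import *
c=cam("top");g=np.load("topavg.npy").mean(2).astype(np.float32)
E=np.array([.5427,.1512]);a=np.radians(-8);ex=np.array([np.cos(a),np.sin(a)]);ey=np.array([-ex[1],ex[0]]);K=E-ex*.103
for nm,z,S,t in(("wing",.082,np.arange(14,29,1.),np.arange(-14,15,1.)),("slot",.087,np.arange(-9,7,1.),np.arange(-8,9,1.))):
    best=[]
    for th in range(-10,31,2):
        r=np.radians(th);d=ey*np.cos(r)+ex*np.sin(r);n=ex*np.cos(r)-ey*np.sin(r)
        uv=np.array([[px(c,[*(K+d*s/1e3+n*q/1e3),z]) for s in S] for q in t],np.float32)
        pr=cv2.remap(g,uv[:,:,0],uv[:,:,1],2).mean(1);best.append((round(float(pr.std()),1),th,pr.astype(int).tolist()))
    print(nm,[(b[1],b[0]) for b in best]);best.sort();print(best[-1][1:],best[-2][1:])
E
```

```text
wing [(-10, 7.7), (-8, 8.1), (-6, 8.4), (-4, 8.6), (-2, 8.9), (0, 9.1), (2, 9.2), (4, 9.3), (6, 9.5), (8, 10.1), (10, 11.6), (12, 14.2), (14, 17.3), (16, 20.6), (18, 23.7), (20, 26.3), (22, 28.6), (24, 30.5), (26, 32.2), (28, 33.6), (30, 34.8)]
(30, [166, 166, 167, 169, 171, 172, 171, 168, 163, 158, 154, 152, 152, 155, 159, 162, 162, 161, 157, 150, 141, 130, 117, 103, 88, 77, 70, 66, 65]) (28, [167, 165, 165, 167, 169, 171, 172, 171, 167, 162, 157, 153, 151, 152, 156, 160, 163, 163, 161, 157, 149, 139, 126, 112, 96, 82, 72, 67, 65])
slot [(-10, 11.6), (-8, 12.3), (-6, 13.2), (-4, 13.9), (-2, 14.6), (0, 15.2), (2, 15.7), (4, 16.0), (6, 16.3), (8, 16.4), (10, 16.3), (12, 16.0), (14, 15.6), (16, 15.0), (18, 14.3), (20, 13.6), (22, 12.8), (24, 12.0), (26, 11.3), (28, 10.6), (30, 10.1)]
(8, [153, 155, 152, 143, 133, 132, 140, 148, 145, 129, 110, 101, 108, 126, 141, 150, 153]) (10, [154, 155, 152, 143, 134, 132, 139, 148, 145, 130, 111, 101, 108, 125, 140, 149, 152])
```

```bash
python3 inch.py '[[0.02,0,0,0,0.139],[0.02,0,0,0,0.139],[0.02,0,0,0,0.139],[0.02,0,0,0,0.138],[0.02,0,0,0,0],[0.02,0,0,0,0]]' 60; python3 - <<'E'
from h import *
go(.4407,.1655,.20,-9.9)
E
```

```text
t: 43.75
tool_pos: [0.4997, -0.3498, 0.3302]
orientation: [2.395, 2.033, 0.0]
force: [0.3, -0.5, -0.7]
opening: 0.0274
gripper_force: 60.0
q6 after 30, alt -150
turn 0.010 rad then d [ 0.4975 -0.1467  0.1302] | no-turn d [ 0.4989 -0.1419  0.1302] tcp [ 0.4997 -0.3498  0.3302] yawy -9.3
```

```bash
python3 inch.py '[[0.02,0,0,0,0.01],[0.02,0.0415,-0.0122,0.005,0],[0.02,0.0415,-0.0122,0.005,0],[0.02,0.0415,-0.0122,0.005,0],[0.02,0.0415,-0.0122,0.005,0],[0.02,0.0415,-0.0122,0.005,0],[0.02,0.0415,-0.0122,0.005,0],[0.02,0.0415,-0.0122,0.01,0],[0.02,0.0415,-0.0122,0.01,0],[0.02,0.0415,-0.0122,0.02,0],[0.02,0.0415,-0.0122,0.02,0],[0.02,0.0415,-0.0122,0.02,0],[0.02,0.0415,-0.0122,0.02,0],[0.02,0,0,0,0],[0.02,0,0,0,0],[0.02,0,0,0,0]]' 60; python3 - <<'E'
from h import *
go(.4407,.1655,.164,-9.9)
E
```

```text
t: 45.35
tool_pos: [0.4439, 0.1656, 0.201]
orientation: [2.408, 2.016, 0.001]
force: [-0.2, -0.3, -0.5]
opening: 0.0273
gripper_force: 60.0
q6 after 30, alt -150
turn -0.004 rad then d [-0.0007 -0.0032  0.037 ] | no-turn d [-0.0007 -0.0032  0.037 ] tcp [0.4439 0.1656 0.201 ] yawy -10.1
```

```bash
python3 inch.py '[[0.02,-0.0007,-0.0032,0,-0.004],[0.02,0,0,0.015,0],[0.02,0,0,0.01,0],[0.02,0,0,0,0],[0.02,0,0,0,0]]' 60; python3 - <<'E'
from h import *
go(.4407,.1655,.164,-9.9)
E
```

```text
t: 45.85
tool_pos: [0.4397, 0.1657, 0.1744]
orientation: [-2.405, -2.02, 0.002]
force: [0.2, -0.4, -1.1]
opening: 0.0275
gripper_force: 60.0
q6 after 30, alt -150
turn -0.001 rad then d [0.     0.0011 0.0104] | no-turn d [0.     0.0011 0.0104] tcp [0.4397 0.1657 0.1744] yawy -10.0
```

```bash
python3 inch.py '[[0.02,0,0.001,0.003,0],[0.02,0,0,0.003,0],[0.02,0,0,0.002,0],[0.02,0,0,0,0]]' 60; python3 inch.py '[[0.02,0,0,0.002,0],[0.02,0,0,0.001,0],[0.02,0,0,0,0]]' 60;python3 - <<'E'
from h import *
from plant import robot
go(.4407,.1655,.164,-9.9);print(robot.read_state()["wrist_torque"])
E
```

```text
t: 46.25
tool_pos: [0.4409, 0.1659, 0.1669]
orientation: [-2.405, -2.021, 0.001]
force: [-1.0, 0.3, -1.1]
opening: 0.0275
gripper_force: 60.0
t: 46.55
tool_pos: [0.441, 0.1659, 0.164]
orientation: [-2.405, -2.021, 0.0]
force: [-0.4, 0.8, -1.3]
opening: 0.0271
gripper_force: 60.0
q6 after 30, alt -150
turn -0.000 rad then d [-0.0004 -0.0002  0.    ] | no-turn d [-0.0004 -0.0002  0.    ] tcp [0.441  0.1659 0.164 ] yawy -9.9
[-0.04956192  0.10084577  0.00150124]
```

```bash
python3 inch.py '[[0.02,0,0,0,0.1],[0.02,0,0,0,0.1],[0.02,0,0,0,0.1],[0.02,0,0,0,0.1],[0.02,0,0,0,0.1],[0.02,0,0,0,0.1],[0.02,0,0,0,0]]' 60;python3 -c "
from plant import robot
print(robot.read_state()['wrist_torque'])"; python3 inch.py '[[0.02,0,0,0,0.1],[0.02,0,0,0,0.1],[0.02,0,0,0,0.1],[0.02,0,0,0,0.1],[0.02,0,0,0,0.1],[0.02,0,0,0,0.1],[0.02,0,0,0,0.1],[0.02,0,0,0,0]]' 60;python3 -c "
from h import *
from plant import robot
print(robot.read_state()['wrist_torque']);go(.4407,.1655,.164,-100)"
```

```text
t: 47.25
tool_pos: [0.4413, 0.1659, 0.1643]
orientation: [2.896, 1.217, 0.001]
force: [0.7, -0.2, -2.1]
opening: 0.0275
gripper_force: 60.0
[-0.05081357 -0.06024075  0.04334816]
t: 48.05
tool_pos: [0.4417, 0.1652, 0.1644]
orientation: [3.136, 0.154, 0.002]
force: [3.1, -3.3, -2.8]
opening: 0.0276
gripper_force: 60.0
[-0.97491647 -0.70655178  0.08126111]
q6 after 121, alt -59
turn 0.273 rad then d [-0.0011 -0.0001  0.0004] | no-turn d [-0.001  -0.0004  0.0004] tcp [0.4417 0.1652 0.1644] yawy -84.4
```

```bash
python3 inch.py '[[0.02,0,0,0,0.06],[0.02,0,0,0,0.06],[0.02,0,0,0,0]]' 60;python3 -c "
from plant import robot
print(robot.read_state()['wrist_torque'])"; python3 inch.py '[[0.02,0,0,0,0.06],[0.02,0,0,0,0.06],[0.02,0,0,0,0]]' 60;python3 -c "
from h import *
from plant import robot
print(robot.read_state()['wrist_torque']);go(.4407,.1655,.164,-100)"
```

```text
t: 48.35
tool_pos: [0.4417, 0.1651, 0.1643]
orientation: [3.14, -0.031, 0.002]
force: [3.2, -4.2, -3.1]
opening: 0.0275
gripper_force: 60.0
[-1.1707959  -0.68474383  0.08203254]
t: 48.65
tool_pos: [0.4417, 0.1649, 0.1644]
orientation: [3.132, -0.219, 0.002]
force: [4.3, -5.5, -3.0]
opening: 0.028
gripper_force: 60.0
[-1.3555987  -0.63861224  0.06456934]
q6 after 121, alt -59
turn 0.035 rad then d [-0.0011 -0.0004  0.0004] | no-turn d [-0.0011 -0.0005  0.0004] tcp [0.4417 0.1649 0.1644] yawy -98.0
```

```bash
python3 inch.py '[[0.02,0,0,0,0.05],[0.02,0,0,0,0.05],[0.02,0,0,0,0]]' 60;python3 -c "
from plant import robot
print(robot.read_state()['wrist_torque'])"; python3 inch.py '[[0.02,0,0,0,0.05],[0.02,0,0,0,0]]' 60;python3 -c "
from h import *
from plant import robot
s=robot.read_state();print(s['wrist_torque'],s['q'][5]);go(.4407,.1655,.164,-110)"
```

```text
t: 48.95
tool_pos: [0.4417, 0.1648, 0.1644]
orientation: [3.117, -0.375, 0.003]
force: [3.6, -6.6, -1.8]
opening: 0.0276
gripper_force: 60.0
[-1.41457072 -0.60781678  0.04145062]
t: 49.15
tool_pos: [0.4417, 0.1647, 0.1643]
orientation: [3.107, -0.453, 0.003]
force: [4.4, -6.4, -2.7]
opening: 0.0276
gripper_force: 60.0
[-1.53043158 -0.66295706  0.00575399] 2.11056432734561
q6 after 131, alt -49
turn 0.060 rad then d [-0.0012 -0.0004  0.0003] | no-turn d [-0.0012 -0.0005  0.0003] tcp [0.4417 0.1647 0.1643] yawy -106.6
```

```bash
cat > wing.py <<'E'
from h import *
E=np.array([.5427,.1512]);a=np.radians(-8);ex=np.array([np.cos(a),np.sin(a)]);ey=np.array([-ex[1],ex[0]])
import sys
for n in sys.argv[1:]:
    im=np.mean([shot(n)["image"].astype(float) for _ in range(2)],0);c=cam(n);g=im.mean(2).astype(np.float32)
    smp=lambda P,z:cv2.remap(g,*[np.array([[q]],np.float32) for q in px(c,[*P,z])],2)[0,0]
    print(n,"cols ex -120..-60 step 4; rows ey")
    for j in range(36,-37,-4):print("%4d"%j,[int(smp(E+ex*i/1e3+ey*j/1e3,.082)) for i in range(-120,-58,4)])
E
python3 wing.py side
```

```text
side cols ex -120..-60 step 4; rows ey
  36 [167, 172, 128, 93, 91, 159, 169, 168, 164, 165, 164, 163, 163, 170, 170, 168]
  32 [178, 181, 145, 89, 84, 162, 180, 177, 178, 181, 181, 182, 181, 182, 183, 182]
  28 [181, 184, 156, 92, 82, 157, 182, 179, 179, 178, 178, 175, 176, 174, 173, 172]
  24 [180, 178, 155, 93, 89, 133, 179, 179, 176, 155, 149, 143, 146, 140, 137, 137]
  20 [182, 165, 147, 88, 95, 104, 167, 175, 173, 117, 100, 96, 104, 99, 94, 99]
  16 [176, 155, 128, 90, 94, 89, 144, 170, 169, 101, 72, 73, 79, 75, 72, 80]
  12 [164, 156, 108, 90, 93, 89, 127, 164, 162, 114, 76, 77, 77, 68, 67, 74]
   8 [155, 162, 101, 91, 89, 94, 113, 163, 161, 128, 72, 78, 78, 68, 71, 76]
   4 [158, 168, 96, 91, 90, 97, 103, 149, 152, 126, 81, 87, 75, 68, 73, 76]
   0 [146, 147, 95, 90, 98, 101, 99, 122, 128, 113, 96, 101, 74, 73, 75, 77]
  -4 [113, 111, 98, 95, 101, 101, 97, 102, 105, 102, 103, 109, 75, 73, 76, 77]
  -8 [91, 87, 96, 98, 99, 98, 95, 97, 103, 102, 104, 108, 73, 62, 77, 76]
 -12 [90, 87, 95, 97, 96, 96, 94, 95, 98, 107, 88, 89, 67, 46, 79, 75]
 -16 [91, 90, 89, 98, 92, 96, 97, 94, 89, 104, 60, 58, 53, 44, 81, 77]
 -20 [90, 91, 86, 94, 92, 92, 95, 98, 93, 90, 42, 39, 43, 54, 78, 78]
 -24 [90, 90, 91, 92, 96, 95, 98, 100, 100, 77, 46, 44, 45, 70, 74, 77]
 -28 [98, 98, 101, 98, 101, 102, 102, 101, 103, 75, 48, 44, 39, 74, 76, 76]
 -32 [103, 103, 105, 104, 103, 105, 102, 103, 103, 77, 45, 44, 50, 65, 79, 77]
 -36 [105, 104, 105, 106, 103, 104, 103, 102, 103, 81, 40, 43, 56, 63, 80, 78]
```

```bash
python3 inch.py '[[0.02,0,0,0,0.06],[0.02,0,0,0,0.06],[0.02,0,0,0,0]]' 60;python3 -c "
from h import *
from plant import robot
s=robot.read_state();print(s['wrist_torque'],s['q'][5],s['joint_torque'][5]);go(.4407,.1655,.164,-110)"; python3 wing.py side | sed -n '9,16p'
```

```text
t: 49.55
tool_pos: [0.4416, 0.1646, 0.1643]
orientation: [3.074, -0.639, 0.003]
force: [4.1, -6.8, -1.7]
opening: 0.0275
gripper_force: 60.0
[-1.60119356 -0.63962733  0.04285605] 2.2309596447672844 1.0903871431946754
q6 after 131, alt -49
turn -0.061 rad then d [-0.0012 -0.0005  0.0003] | no-turn d [-0.0012 -0.0004  0.0003] tcp [0.4416 0.1646 0.1643] yawy -113.5
   8 [152, 161, 109, 90, 90, 92, 103, 162, 161, 127, 71, 76, 79, 67, 73, 76]
   4 [134, 139, 106, 89, 89, 96, 98, 149, 153, 124, 84, 80, 78, 66, 74, 78]
   0 [105, 104, 97, 91, 98, 99, 94, 126, 134, 107, 102, 90, 76, 73, 76, 78]
  -4 [86, 84, 93, 95, 101, 102, 91, 102, 111, 95, 104, 99, 78, 76, 76, 79]
  -8 [89, 86, 94, 95, 100, 100, 90, 93, 98, 95, 102, 103, 87, 71, 76, 75]
 -12 [91, 85, 90, 94, 96, 95, 91, 92, 86, 96, 87, 93, 82, 57, 81, 65]
 -16 [91, 88, 85, 95, 96, 90, 94, 92, 81, 91, 63, 68, 65, 43, 74, 49]
 -20 [89, 91, 87, 87, 93, 90, 91, 97, 89, 82, 47, 48, 49, 44, 53, 42]
```

```bash
python3 inch.py '[[0.02,0,0,0,-0.06],[0.02,0,0,0,-0.04],[0.02,0,0,0,0]]' 60;python3 -c "
from h import *
from plant import robot
s=robot.read_state();print(s['wrist_torque'],s['q'][5],s['joint_torque'][5]);go(.4407,.1655,.164,-110)"; python3 inch.py '[[0.02,0,0,0,-0.05],[0.02,0,0,0,-0.03],[0.02,0,0,0,0]]' 60;python3 -c "
from h import *
from plant import robot
s=robot.read_state();print(s['wrist_torque'],s['q'][5],s['joint_torque'][5])"
```

```text
t: 49.95
tool_pos: [0.4415, 0.1648, 0.1644]
orientation: [3.103, -0.479, 0.002]
force: [2.3, -5.4, -0.2]
opening: 0.0273
gripper_force: 60.0
[-1.45484373 -0.31191648  0.04033597] 2.127387038089245 -0.6765612959861755
q6 after 131, alt -49
turn 0.043 rad then d [-0.001  -0.0004  0.0004] | no-turn d [-0.001  -0.0004  0.0004] tcp [0.4415 0.1648 0.1644] yawy -107.5
t: 50.25
tool_pos: [0.4414, 0.1651, 0.1645]
orientation: [3.12, -0.355, 0.001]
force: [1.7, -5.0, -1.2]
opening: 0.0278
gripper_force: 60.0
[-1.20485783 -0.2358357   0.02410014] 2.0480128066111543 -0.548006035387516
```

```bash
python3 inch.py '[[0.02,0,0,0.0015,0.08],[0.02,0,0,0,0.08],[0.02,0,0,0,0.04]]' 60;python3 -c "
from plant import robot
s=robot.read_state();print(s['wrist_torque'],s['q'][5],s['joint_torque'][5])";python3 inch.py '[[0.02,0,0,0,0.06],[0.02,0,0,0,0.06]]' 60;python3 -c "
from plant import robot
s=robot.read_state();print(s['wrist_torque'],s['q'][5],s['joint_torque'][5])"; cat > wt.py <<'E'
from h import *
E=np.array([.5427,.1512]);a=np.radians(-8);ex=np.array([np.cos(a),np.sin(a)]);ey=np.array([-ex[1],ex[0]])
im=np.mean([shot("side")["image"].astype(float) for _ in range(3)],0);c=cam("side");g=im.mean(2).astype(np.float32)
# deck shading bias: the near deck edge and the wing edges seen along y
for x in(-81,-79,-77,-75):
    o=np.arange(20,-24,-1.);uv=np.array([px(c,[*(E+ex*x/1e3+ey*j/1e3),.082]) for j in o],np.float32)
    print(x,cv2.remap(g,uv[:,0],uv[:,1],2).ravel().astype(int).tolist())
o=np.arange(-40,-66,-1.);uv=np.array([px(c,[*(E-ex*.05+ey*j/1e3),.076]) for j in o],np.float32);print("edge -52:",cv2.remap(g,uv[:,0],uv[:,1],2).ravel().astype(int).tolist())
o=np.arange(64,40,-1.);uv=np.array([px(c,[*(E-ex*.11+ey*j/1e3),.076]) for j in o],np.float32);print("edge +52:",cv2.remap(g,uv[:,0],uv[:,1],2).ravel().astype(int).tolist())
E
python3 wt.py
```

```text
t: 50.55
tool_pos: [0.4413, 0.1647, 0.1634]
orientation: [3.067, -0.671, 0.001]
force: [-1.3, -6.9, 4.3]
opening: 0.0278
gripper_force: 60.0
[-1.74338658  0.39996295  0.2617972 ] 2.2521419655537014 0.0418237445410341
t: 50.75
tool_pos: [0.4412, 0.1647, 0.1634]
orientation: [3.021, -0.852, 0.001]
force: [-2.5, -7.6, 5.6]
opening: 0.0273
gripper_force: 60.0
[-1.69641107  0.57354039  0.51306941] 2.3711778325839266 -0.7432270422577858
-81 [101, 93, 83, 75, 73, 73, 75, 76, 76, 76, 76, 76, 78, 80, 83, 84, 86, 88, 90, 91, 92, 93, 94, 95, 96, 98, 100, 103, 104, 103, 100, 97, 93, 89, 83, 77, 72, 68, 64, 59, 55, 53, 51, 51]
-79 [100, 89, 80, 75, 73, 74, 76, 77, 77, 76, 75, 75, 75, 75, 76, 77, 79, 81, 83, 86, 88, 90, 92, 94, 97, 99, 101, 102, 102, 101, 99, 96, 92, 88, 82, 75, 69, 63, 58, 53, 49, 46, 45, 45]
-77 [99, 89, 80, 75, 75, 76, 78, 79, 78, 77, 77, 76, 77, 77, 79, 80, 82, 84, 87, 89, 91, 93, 94, 96, 98, 101, 102, 103, 103, 101, 99, 96, 92, 86, 80, 73, 68, 63, 58, 54, 50, 48, 48, 48]
-75 [94, 84, 76, 73, 73, 76, 78, 79, 79, 78, 78, 78, 78, 79, 80, 81, 83, 85, 87, 90, 92, 95, 97, 99, 102, 104, 106, 106, 106, 104, 101, 98, 94, 88, 81, 74, 68, 62, 57, 51, 47, 45, 45, 45]
edge -52: [89, 101, 117, 128, 136, 144, 150, 158, 164, 167, 169, 168, 165, 161, 156, 149, 142, 131, 123, 114, 108, 101, 96, 94, 95, 96]
edge +52: [13, 10, 8, 7, 9, 15, 22, 32, 43, 51, 62, 69, 75, 78, 80, 82, 85, 88, 90, 90, 91, 91, 92, 92]
```

```bash
python3 inch.py '[[0.02,0,0,0,-0.13],[0.02,0,0,0,-0.13],[0.02,0,0,0,-0.06]]' 60;python3 -c "
from plant import robot
s=robot.read_state();print(s['wrist_torque'],s['q'][5],s['force'])"
```

```text
t: 51.2
tool_pos: [0.4415, 0.165, 0.1633]
orientation: [3.121, -0.349, 0.002]
force: [0.3, -5.5, 2.6]
opening: 0.0273
gripper_force: 60.0
[-1.2013136   0.02674601  0.03563398] 2.0441861564640162 [ 0.30582538 -5.46528634  2.55415341]
```

```bash
python3 inch.py '[[0.02,0,0,-0.004,0],[0.02,0,0,-0.006,0],[0.02,0,0,-0.03,0],[0.02,0,0,-0.04,0],[0.02,0,0,0,0]]' 60;python3 -c "
from h import *
from plant import robot
go(.6653,.1320,.20,-98.1)"; python3 wing.py side | sed -n '8,16p'
```

```text
t: 51.7
tool_pos: [0.4439, 0.1672, 0.2495]
orientation: [-3.116, 0.363, -0.014]
force: [0.9, 0.1, -0.3]
opening: 0.0276
gripper_force: 60.0
q6 after 109, alt -71
turn -0.090 rad then d [0.2237 0.0038 0.0515] | no-turn d [ 0.2232 -0.0163  0.0515] tcp [0.4439 0.1672 0.2495] yawy -103.3
  12 [168, 167, 137, 134, 138, 136, 133, 172, 168, 117, 78, 79, 80, 68, 75, 85]
   8 [164, 164, 129, 119, 125, 124, 125, 162, 160, 127, 71, 76, 76, 67, 79, 87]
   4 [166, 159, 144, 130, 133, 134, 124, 155, 159, 119, 102, 98, 77, 66, 78, 88]
   0 [167, 154, 144, 138, 145, 151, 121, 153, 163, 127, 143, 134, 82, 71, 77, 86]
  -4 [166, 155, 126, 124, 133, 137, 114, 158, 166, 153, 155, 154, 92, 73, 78, 82]
  -8 [167, 157, 108, 102, 109, 111, 104, 146, 149, 146, 143, 139, 100, 72, 76, 80]
 -12 [168, 152, 100, 95, 95, 93, 97, 111, 106, 112, 101, 101, 91, 60, 78, 78]
 -16 [168, 157, 85, 95, 94, 91, 96, 97, 85, 87, 58, 63, 70, 57, 80, 76]
 -20 [166, 166, 90, 88, 92, 90, 92, 121, 133, 96, 46, 52, 56, 67, 78, 76]
```

```bash
python3 inch.py '[[0.02,0,0,0,-0.09],[0.02,0.0373,0.0006,0,0],[0.02,0.0373,0.0006,0,0],[0.02,0.0373,0.0006,0,0],[0.02,0.0373,0.0006,0,0],[0.02,0.0373,0.0007,0,0],[0.02,0.0373,0.0007,0,0],[0.02,0,0,0,0],[0.02,0,0,0,0]]' 60;python3 -c "
from h import *
from plant import robot
go(.6653,.1320,.20,-98.1)"
```

```text
t: 52.7
tool_pos: [0.6613, 0.1302, 0.2394]
orientation: [3.133, -0.224, -0.008]
force: [-0.1, 0.5, -0.6]
opening: 0.0277
gripper_force: 60.0
q6 after 109, alt -71
turn -0.001 rad then d [ 0.0039 -0.0024  0.0394] | no-turn d [ 0.0039 -0.0024  0.0394] tcp [0.6613 0.1302 0.2394] yawy -98.2
```

```bash
python3 inch.py '[[0.02,0.0039,-0.0024,0,0],[0.02,0,0,0.02,0],[0.02,0,0,0.015,0],[0.02,0,0,0,0],[0.02,0,0,0,0]]' 60;python3 -c "
from h import *
go(.6653,.1320,.1615,-98.1)"
```

```text
t: 53.2
tool_pos: [0.6655, 0.1324, 0.2076]
orientation: [3.134, -0.223, -0.002]
force: [1.1, 1.4, 0.0]
opening: 0.0271
gripper_force: 60.0
q6 after 109, alt -71
turn -0.001 rad then d [-0.0001  0.0004  0.0461] | no-turn d [-0.0001  0.0004  0.0461] tcp [0.6655 0.1324 0.2076] yawy -98.1
```

```bash
python3 inch.py '[[0.02,0,0,0.008,0],[0.02,0,0,0.008,0],[0.02,0,0,0,0]]' 60; python3 inch.py '[[0.02,0,0,0.01,0],[0.02,0,0,0.01,0],[0.02,0,0,0.006,0],[0.02,0,0,0,0]]' 60; python3 inch.py '[[0.02,0,0,0.002,0],[0.02,0,0,0.002,0],[0.02,0,0,0,0]]' 60
```

```text
t: 53.5
tool_pos: [0.6655, 0.1321, 0.1901]
orientation: [3.133, -0.224, -0.003]
force: [-0.9, -0.5, -2.2]
opening: 0.0275
gripper_force: 60.0
t: 53.9
tool_pos: [0.6653, 0.132, 0.1636]
orientation: [3.133, -0.224, -0.005]
force: [-1.1, -0.2, -1.2]
opening: 0.0274
gripper_force: 60.0
t: 54.2
tool_pos: [0.6664, 0.1322, 0.1618]
orientation: [-3.134, 0.224, -0.0]
force: [-0.8, -0.2, -1.8]
opening: 0.0271
gripper_force: 60.0
```

```bash
python3 inch.py '[[0.02,0,0,0.001,0],[0.02,0,0,0.0005,0],[0.02,0,0,0,0]]' 60; python3 inch.py '[[0.05,0,0,0,0],[0.06,0,0,0,0],[0.06,0,0,0,0],[0.06,0,0,0,0],[0.06,0,0,-0.03,0],[0.06,0,0,-0.05,0],[0.06,0,0,-0.05,0],[0.06,-0.02,0.04,0,0],[0.06,-0.02,0.04,0,0],[0.06,-0.02,0.04,0,0],[0.06,-0.02,0.04,0,0],[0.06,-0.02,0.04,0,0],[0.06,-0.02,0.04,0,0],[0.06,0,0,0,0]]' 60; python3 - <<'E'
from h import *
E=np.array([.5427,.1512]);a=np.radians(-8);R=np.array([[np.cos(a),np.sin(a)],[-np.sin(a),np.cos(a)]])
c=shot("side","pics/z1.png");t=shot("top","pics/z1t.png")
for c,n,x0,x1,y0,y1 in((t,"T",255,280,150,180),(c,"S",370,392,172,208)):
    h=cv2.cvtColor(c["image"],cv2.COLOR_RGB2HSV);m=((h[:,:,1]>110)&(h[:,:,2]>40)&((h[:,:,0]<12)|(h[:,:,0]>170))).astype(np.uint8)
    k=np.zeros_like(m);k[y0:y1,x0:x1]=m[y0:y1,x0:x1];ys,xs=np.nonzero(k);print(n,len(xs),xs.min(),xs.max(),ys.min(),ys.max()) if len(xs) else print(n,0)
# change since the start, outside the work: big blobs
for c,n in((t,"top"),(c,"side")):
    d=cv2.absdiff(c["image"],cam(n)["image"]).max(2);m=cv2.morphologyEx((d>50).astype(np.uint8),2,np.ones((3,3)))
    q,l,st,ce=cv2.connectedComponentsWithStats(m);print(n,[s.tolist() for s in st[1:] if s[4]>25])
E
python3 wing.py side | sed -n '9,14p'
```

```text
t: 54.5
tool_pos: [0.6663, 0.1322, 0.1602]
orientation: [-3.134, 0.224, -0.0]
force: [-0.2, -0.9, -1.4]
opening: 0.0278
gripper_force: 60.0
t: 55.9
tool_pos: [0.5112, -0.0922, 0.2907]
orientation: [3.131, -0.231, 0.0]
force: [1.1, 0.8, -0.4]
opening: 0.0601
gripper_force: 0.0
T 101 261 274 155 171
S 160 377 388 177 204
top [[297, 147, 49, 151, 924], [273, 146, 217, 318, 20527], [346, 148, 63, 49, 2064], [403, 170, 13, 37, 153], [444, 193, 15, 14, 112], [174, 212, 28, 49, 933], [259, 245, 12, 6, 58], [452, 309, 13, 24, 172], [357, 322, 16, 57, 317], [0, 334, 191, 130, 5908], [120, 350, 146, 70, 3570], [0, 376, 62, 32, 408], [218, 391, 130, 89, 6419], [349, 393, 7, 19, 73], [358, 406, 36, 20, 314], [0, 411, 202, 69, 5422], [194, 422, 57, 52, 1724], [323, 433, 12, 8, 46], [26, 464, 23, 10, 139], [21, 467, 8, 6, 32], [8, 469, 13, 8, 53], [442, 468, 7, 12, 53]]
side [[0, 0, 28, 113, 1143], [171, 0, 12, 4, 41], [262, 0, 7, 9, 42], [306, 0, 55, 97, 4171], [184, 6, 34, 44, 1139], [192, 51, 25, 8, 143], [182, 60, 48, 32, 652], [214, 89, 8, 19, 119], [309, 98, 44, 14, 422], [321, 113, 29, 43, 
[... 1252 characters left out ...]
05], [129, 416, 17, 12, 83], [210, 420, 34, 38, 589], [177, 423, 8, 6, 37], [169, 424, 7, 10, 45], [203, 429, 9, 6, 37], [177, 432, 15, 14, 89], [239, 432, 18, 32, 336], [164, 436, 9, 4, 32], [198, 439, 11, 11, 86]]
   8 [167, 164, 130, 119, 126, 126, 125, 160, 160, 127, 69, 74, 78, 67, 70, 78]
   4 [167, 159, 146, 130, 132, 136, 124, 156, 161, 120, 103, 97, 78, 67, 73, 79]
   0 [168, 155, 146, 138, 145, 150, 124, 152, 163, 127, 146, 135, 81, 72, 73, 78]
  -4 [168, 156, 127, 124, 133, 138, 114, 158, 166, 154, 157, 156, 91, 75, 75, 78]
  -8 [167, 158, 109, 101, 110, 111, 103, 148, 151, 146, 143, 139, 99, 72, 76, 80]
 -12 [168, 152, 102, 94, 96, 92, 98, 112, 107, 113, 102, 100, 91, 62, 77, 79]
```

```bash
python3 -c "
from plant import robot
print(robot.close_job())"
```

```text
the job is handed in; nothing more can be done
None
```

I handed the job in at about 56 s: tray, filter and grille are back in the extractor, the catch is turned to its stop with its wing over the grille, and the screwdriver is back in its socket; the hand-in returned no verdict.

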